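# Fit out the airbrush air rail

## Robot

A 6-joint arm with a two-finger parallel gripper is mounted at the origin on the work surface. World frame = base frame: x ahead of the robot, y to its left, z up, the work surface at z = 0. Lengths are in m, angles in rad, forces in N, time in s.
With the tool pointing down it reaches from about 0.375 to 0.9 m from the base axis. Payload 3.1 kg.
Tool frame: the origin (TCP) lies on the centre line of the jaws, within the pads' length; the fingertips stand 25 mm ahead of it and the grasp point (between the pads) lies 6 mm ahead of it (manip.tips_ahead is the distance from the TCP to the fingertips, in m); z points along the fingers, y is the direction in which the jaws open and shut (so a half turn about z gives the same grasp; the last joint's range is limited). The gripper opens to 85 mm and grips with 20 to 120 N. Pads are 22 mm wide; open, the fingers measure 114 mm over their backs; the gripper's body (76 mm by 85 mm) begins 54 mm behind the grasp point. The pads swing forward as they close: fully open they stand 13 mm farther back than shut.
Start: joints at [1.109, 0.527, 1.433, -0, 1.181, -0.178], TCP at [0.174, 0.6, 0.256] pointing down, gripper open.
Joint ranges: [-3.08, 3.08], [-0.75, 2.2], [0.22, 2.44], [-1.43, 4.57], [0, 2.65], [-2.85, 2.85]. Speed limits (rad/s): [2.79, 2.79, 3.14, 3.14, 3.14, 3.14].

## Interface

Orientations are given as a unit quaternion [x, y, z, w].
In Python, from station import manip gives the robot as it stands.
- The arm moves only by the tool play_rows, never from a script. Its argument "steps" is a list that holds one entry, the list of rows, each a list of 6 numbers: the shift along the tool's x, y, z in m, then the turn, a rotation vector about the tool's x, y, z in degrees. In form: [[[x, y, z, rx, ry, rz], ...]]. A call has 1 to 10 rows; each row shifts and turns the commanded pose from where the row before left it, along the tool's axes as they then stand; what a row does not reach is not made up. A row lasts 1/8 s, in which the tool goes at most 62.5 mm and 10.7 degrees, less where a joint would pass 70% of its speed; a pose out of reach is approached as far as the arm can. A call is refused whole if a number of a shift passes 0.0625 or a number of a turn 10.7, either way. A call with a gripper value outside its range is refused whole. "fingers" is the opening, from 0 (shut) to 1 (fully open), set as the call begins (left out, the last holds). The fingers move at their own pace and stop on an object; "squeeze" is the grip in N (left out, the last holds). Time passes only in rows, so rows that do not move let the fingers close. It gives the time, the measured TCP pose, the force and the opening at its end, in the units of the state.
- manip.sense(): the state, without advancing time (a new reading comes with each control period).
- manip.snapshot(name): name is "scene" or "top" or "wrist"; returns a dict with "img" (420x560x3 uint8, red, green, blue), "K" (3x3 intrinsics, pixels), "world_from_camera" (4x4, takes a point from camera to world coordinates). Camera axes: x right, y down, z forward; pixel columns grow to the right and rows downward; lengths in m; the calibration is good to about 2 mm. A picture is of the moment at which its call begins. There is no depth.
- manip.sign_off(): hands the job in, once; it reports no verdict.
Trained networks look in a picture, given as the dict that the camera call returned (one of the last four; its "shot" number tells which), for a name from the list of things; names that differ only in an ending like _2 or _b are one class to them, and where a whole thing is asked for, a point or a joint stands for the part that bears it (a point fixed in the world has none). Each returns a list of dicts, best first, with "score" (0 to 1); they miss things now and then, are a little off and sometimes report something else, mostly with a low value. They report only what shows in the picture. A call takes as long as a camera call. They do not tell look-alikes from the thing itself.
- manip.regions_of(label, picture): "pixels" (420x560 bool, what is visible of it) and "rect" ([left, top, right, bottom] in pixels, round what is visible of it).
- manip.pinpoint(label, picture): "point" ([column, row] in pixels: a listed point, or the origin of a listed thing).
The state is a dict: "t": time; "q": joint angles; "qd": joint speeds; "tau": joint torques, N m; "tcp_pos": TCP position; "tool_rot": TCP orientation; "force": force on the tool from outside, world axes, zero at the start; "ft_torque": the same for the moment, N m; "finger_gap": opening from 0.0 (shut) to 1.0 (fully open).
Only numpy, scipy, OpenCV 4.12 (cv2) and the standard library are available. Lean on these libraries where they do the work, as an engineer would, in place of code of your own. Each camera call takes 0.05 s, during which the arm holds its last target.

## Task

Get the air rail ready for the pot-painting class: fit every hose elbow from the wooden rack into an outlet of the rail, first putting that outlet's dust plug in the white tray, and screw the elbow down until it tightens on its washer, stopping with the barb pointing straight out at the rail's front, towards the robot. Leave the plug in any outlet that gets no elbow. Also fit the white filter cartridge in the bayonet head at the end of the rail: pins into the slots, push down against the spring and turn clockwise a quarter until it clicks home; do not disturb the tankard, jar, bottle and cup standing around it.

Things in the scene. Friction and masses are not known exactly. Their poses are not given: they have to be found in the camera images.
- elbow0_grip (a point): hose elbow: point on its upright axis, 24 mm above its flange's underside. Square body 24x24 mm, from 20 mm below this point (top of the 35 mm wide, 4 mm thick flange) to 14 above; barb leaves along -x; +y and -y sides are flat faces to grip. Under the flange a threaded stem 26 mm long, core 16.6, thread 24.6 mm wide. z up, 60 g. Starts hanging in a rack hole; None if absent
- elbow0_barb (a point): tip of elbow0's hose barb (12 to 15 mm thick), 46 mm from the elbow's axis and 8 mm below elbow0_grip, same axes
- elbow1_grip (a point): another hose elbow, just like elbow0: same point, sizes and axes; None if absent
- elbow1_barb (a point): tip of elbow1's hose barb, as elbow0_barb
- elbow2_grip (a point): another hose elbow, just like elbow0: same point, sizes and axes; None if absent
- elbow2_barb (a point): tip of elbow2's hose barb, as elbow0_barb
- port0 (a point): outlet 0 of the air rail: centre of its rubber washer's top, 66 mm above the table; rim 39 mm, washer opening 26.5, bore 18.6 mm between thread ribs. z up; -x is the rail's front (robot's side); y along the rail, towards the filter head. Right-hand thread: elbows screw in clockwise seen from above, sinking 8 mm a turn. Elbow home with the barb along -x: elbow_grip 23 mm above this point
- port1 (a point): outlet 1, 100 mm along -y from outlet 0, same axes. Threading: let the elbow down upright on the port's axis onto the thread. Best start: barb 60 degrees clockwise (from above) of -x; it then stands by itself, flange about 5 mm above the washer, and 300 degrees clockwise bring it home. Other starts work but rest higher, may lean if let go and need up to a turn more
- port2 (a point): outlet 2, 100 mm along -y from outlet 1, same axes. Tightening: the flange meets the washer 45 to 90 degrees before the set angle, then the torque rises (to about 0.1 Nm; washer 5 N/mm). At the set angle, barb straight along -x, it is squeezed 1 mm, at most 1.6. Let go, the elbow keeps its angle. A turn too few leaves it 8 mm high
- plug0_grip (a point): dust plug in port0 at the start: point on its axis, in its upright knob (14 mm wide, from 18 mm below this point to 8 above). Below the knob a cap 33 mm wide, 4 mm thick, resting on the washer, and a smooth stem 15.6 mm wide, 10 mm long, loose in the bore: lifts straight out. Seated, this point is 22 mm above the port's. 20 g
- plug1_grip (a point): dust plug like plug0, in port1 at the start
- plug2_grip (a point): dust plug like plug0, in port2 at the start
- filter_grip (a point): white filter cartridge, standing on the table: point on its axis 53 mm above its foot. Neck 48 mm wide, 16 tall, with two bayonet pins along +x and -x (4 mm thick, reaching 28.8 mm from the axis, 6 mm above the foot); body 62 mm wide, 16 to 38 mm up; on top a grip bar 14 mm thick (y), 54 long (x, in line with the pins), 38 to 64 mm up. z up, 150 g
- head (a point): bayonet filter head on the rail: centre of its top face, 66 mm above the table; axes as port0. Socket 50.4 mm wide, entry slots 8 mm wide at +x and -x (black notches), spring plunger 4 mm below this point. Enter with the grip bar square to the rail (along x); locked, the bar lies along the rail (y) and filter_grip is 41.5 mm above this point
- rail: the fixed air rail, origin at the centre of its underside, axes as port0. Locking the filter in its head: push down to where its body meets the head (filter_grip 37 mm above head, about 10 N; pins clear the ring below 39 mm), turn 90 degrees clockwise from above to the stop (6 degrees of play), let go: the spring lifts it 4.5 mm with a click. Turned too little it springs up
- tray_in (a point): white open tray for the plugs, fixed: centre of its inner floor, 4 mm above the table. Inside 132 mm (x) by 112 mm (y), walls to 32 mm above the table
- rack: wooden rack block, fixed, 56 (x) by 260 (y) by 34 mm tall, origin at the centre of its underside; three 26 mm square holes at y = -90, 0 and 90 mm in which the elbows hang by their flanges, barbs above its top
- tankard: bystander, leave alone: ribbed grey-green metal tankard, 88 mm wide, 115 tall, with a side handle; origin at the centre of its underside
- paint_jar: bystander, leave alone: small clear paint jar with a white screw lid, 48 mm wide, 48 tall; origin at the centre of its underside
- glue_b: bystander, leave alone: white glue bottle with a pointed blue cap, 34 mm wide, 122 tall; origin at the centre of its underside
- cup_a: bystander, leave alone: white cup, 80 mm wide, 62 tall; origin at the centre of its underside
Things that resemble listed ones, but are neither listed nor needed, are in the scene too. What is shaped like the part that bears plug1_grip but pink is not meant. What is shaped like the part that bears plug2_grip but turquoise is not meant.

How it is judged:
By the outcome, as a careful person would: the job done as asked, in the order asked, and still so for the second after the job is handed in, with the robot touching nothing.
Of elbow0, elbow1, elbow2 only 2 to 3 are there at a start; the rules pass over those that are not, and their reading is None.
At some moment in a run one of filter may be knocked a few centimetres aside while the robot is not near it.
It also fails if it takes over 210 s, if anything falls off the work surface, if the arm or the gripper's body presses on something with over 40 N, if the wrist force passes 120 N, or if a joint passes its speed limit or range.

## Working session

There is one attempt and no reset: what is moved stays moved. The work goes in short steps, Python scripts to look and compute and a tool call to move; the robot and the scene stay as the last step left them, time stands still between calls to the robot, and variables do not carry over. Pictures are saved under pics/ and viewed, and the job is handed in when it is done.

Besides the shell and the picture viewer there is one more tool, called after ">>>" by a JSON object that holds its "fn" and its "kwargs", one argument or row to a line. play_rows: Moves the arm, as the interface text tells. Its arguments: {"type":"object","properties":{"steps":{"type":"array"},"fingers":{"type":"number"},"squeeze":{"type":"number"}},"required":["steps"]}

```bash
ls; mkdir -p pics
python3 - <<'E'
from station import manip
import cv2
s=manip.sense();print({k:(v if not hasattr(v,'round') else v) for k,v in s.items()})
for n in("scene","top","wrist"):
    p=manip.snapshot(n);cv2.imwrite(f'pics/{n}0.png',p['img'][:,:,::-1]);print(n,p['K'],p['world_from_camera'])
E
```

```text
pics
{'t': 0.0, 'q': array([ 1.10950306e+00,  5.28477698e-01,  1.43394226e+00, -2.78670346e-05,
        1.18136591e+00, -1.78481209e-01]), 'qd': array([-0.00094073,  0.00062485,  0.00031559, -0.00020925,  0.0004042 ,
       -0.00199255]), 'tau': array([-9.39237325e-04, -4.42356598e+01, -1.78022307e+01, -1.08922634e-04,
        8.48446798e-03,  1.79546004e-05]), 'tcp_pos': array([0.17407233, 0.59956624, 0.25531375]), 'tool_rot': array([ 1.40929914e-01,  9.90018968e-01, -1.04503145e-03, -3.32608589e-04]), 'force': array([-0.56069769,  0.43838961, -0.41904434]), 'ft_torque': array([-0.02498159,  0.06094283,  0.02031583]), 'finger_gap': 1.000559656219537}
scene [[479.84685279   0.         281.53846977]
 [  0.         479.84685279 199.31685283]
 [  0.           0.           1.        ]] [[-0.32837621  0.63811656 -0.69640241  1.4147983 ]
 [ 0.94439978  0.20879207 -0.25399789  0.33246791]
 [-0.01667696 -0.74108915 -0.67119949  0.90787421]
 [ 0.          0.          0.          1.        ]]
top [[504.5340824    0.         269.51763692]
 [  0.         504.5340824  206.07025404]
 [  0.           0.           1.        ]] [[-0.00724627 -0.99830323  0.05777675  0.48265767]
 [-0.99995592  0.00757902  0.00554225 -0.01617177]
 [-0.00597073 -0.05773405 -0.99831414  1.22389592]
 [ 0.          0.          0.          1.        ]]
wrist [[315.43283287   0.         276.52273245]
 [  0.         315.43283287 208.81569793]
 [  0.           0.           1.        ]] [[ 0.27964439  0.92061126  0.27253242  0.10498822]
 [ 0.96010223 -0.26765277 -0.08102906  0.61982505]
 [-0.0016522   0.28431831 -0.95872852  0.37417778]
 [ 0.          0.          0.          1.        ]]
```

View pics/scene0.png

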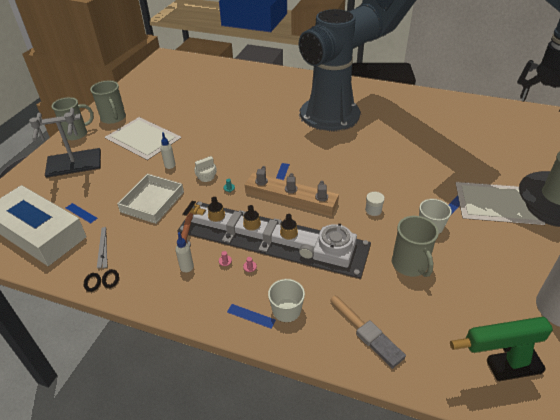

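View pics/top0.png

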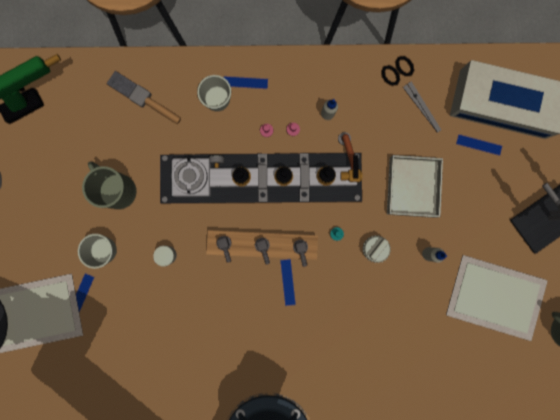

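View pics/wrist0.png

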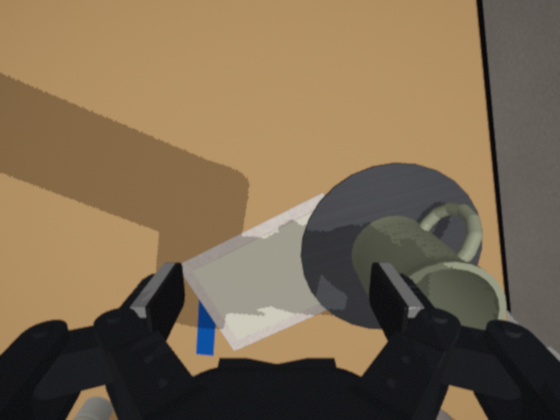

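```bash
cat > h.py <<'E'
import numpy as np,cv2
from station import manip
def ray(p,px):
    K=p['K'];T=p['world_from_camera'];d=T[:3,:3]@np.linalg.solve(K,[px[0],px[1],1.]);return T[:3,3],d/np.linalg.norm(d)
def tri(obs):
    A=np.zeros((3,3));b=np.zeros(3);
    for p,px in obs:
        o,d=ray(p,px);M=np.eye(3)-np.outer(d,d);A+=M;b+=M@o
    x=np.linalg.solve(A,b)
    return x,max(np.linalg.norm((np.eye(3)-np.outer(d,d))@(x-o)) for o,d in (ray(*q) for q in obs))
def onz(p,px,z):
    o,d=ray(p,px);return o+d*(z-o[2])/d[2]
def proj(p,X):
    T=np.linalg.inv(p['world_from_camera']);c=T[:3,:3]@np.asarray(X)+T[:3,3];u=p['K']@c;return u[:2]/u[2]
def save(p,name,box=None,s=1):
    im=p['img'][:,:,::-1].copy()
    if box: l,t,r,b=box;im=im[t:b,l:r]
    if s!=1: im=cv2.resize(im,None,fx=s,fy=s,interpolation=cv2.INTER_CUBIC)
    cv2.imwrite('pics/'+name+'.png',im)
def yaw(s):
    x,y,z,w=s['tool_rot']; # angle of tool y in world
    from scipy.spatial.transform import Rotation as R
    M=R.from_quat(s['tool_rot']).as_matrix();return np.degrees(np.arctan2(M[1,1],M[0,1])),M
def st():
    s=manip.sense();print('t',round(s['t'],2),'tcp',s['tcp_pos'].round(4),'yaw',round(yaw(s)[0],1),'q',s['q'].round(3),'F',s['force'].round(1),'T',s['ft_torque'].round(2),'gap',round(s['finger_gap'],3));return s
E
python3 - <<'E'
from h import *
a=manip.snapshot('scene');b=manip.snapshot('top')
for n in ['elbow0_grip','elbow0_barb','port0','plug0_grip','filter_grip','head','rail','tray_in','rack','tankard','paint_jar','glue_b','cup_a']:
    for nm,p in(('scene',a),('top',b)):
        print(n,nm,[(np.round(r['point'],1).tolist(),round(r['score'],2)) for r in manip.pinpoint(n,p)])
save(b,'topc',(150,110,470,290),2.4);save(a,'scc',(110,140,380,300),2.9)
E
```

```text
elbow0_grip scene [([292.3, 197.8], 0.68), ([262.3, 176.9], 0.48)]
elbow0_grip top [([301.3, 246.2], 0.63)]
elbow0_barb scene [([260.4, 167.3], 0.74)]
elbow0_barb top [([309.6, 266.1], 0.62)]
port0 scene [([254.7, 215.5], 0.94), ([287.3, 225.1], 0.72)]
port0 top [([326.0, 172.6], 0.94), ([286.9, 169.4], 0.86), ([242.4, 175.5], 0.76)]
plug0_grip scene [([285.6, 216.2], 0.55)]
plug0_grip top [([239.3, 174.5], 0.46), ([240.2, 176.7], 0.38), ([102.8, 252.7], 0.34)]
filter_grip scene [([203.6, 162.6], 0.98)]
filter_grip top [([379.3, 250.3], 0.77)]
head scene [([337.9, 234.4], 0.75)]
head top [([186.1, 174.9], 0.81)]
rail scene [([273.5, 234.5], 0.68)]
rail top [([260.4, 176.0], 0.75)]
tray_in scene [([153.3, 200.5], 0.92), ([287.1, 226.4], 0.71), ([288.5, 214.1], 0.64)]
tray_in top [([414.3, 185.1], 0.72), ([261.5, 246.9], 0.63)]
rack scene [([203.7, 161.8], 0.66), ([291.1, 197.8], 0.62)]
rack top [([260.4, 245.8], 0.55), ([104.5, 252.5], 0.33)]
tankard scene [([408.8, 261.6], 0.68)]
tankard top [([123.9, 190.6], 0.58)]
paint_jar scene [([370.7, 216.3], 0.67)]
paint_jar top [([166.4, 257.4], 0.54)]
glue_b scene [([169.6, 165.9], 0.74)]
glue_b top [([430.2, 253.8], 0.55)]
cup_a scene []
cup_a top [([105.5, 252.5], 0.58)]
```

View pics/topc.png

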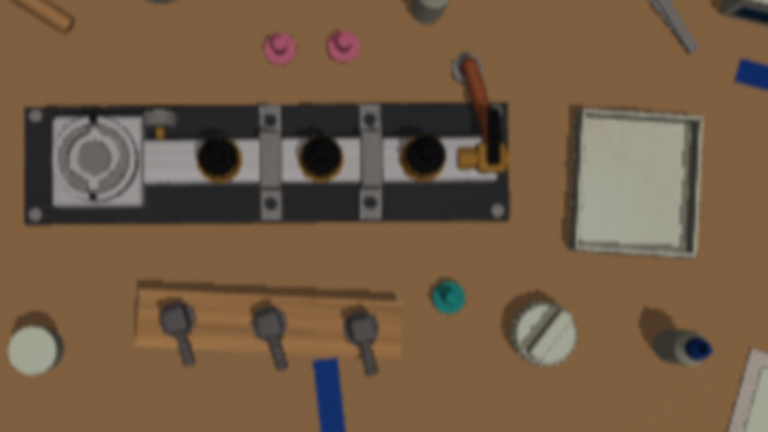

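View pics/scc.png

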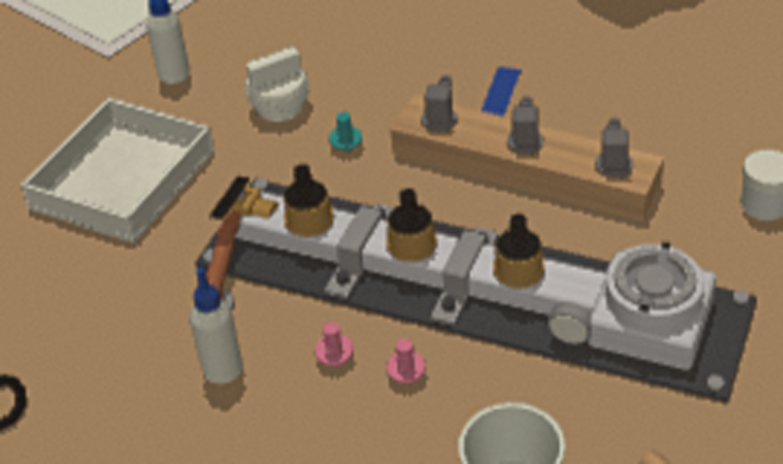

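Run:
```python
from h import *
a=manip.snapshot('scene');b=manip.snapshot('top')
for n,px,z in [('plug0',(240.2,175),.088),('plug1',(283.5,174),.088),('plug2',(326,173.5),.088),('head',(189,176),.066),('e_a',(223.5,243),.058),('e_b',(262,244.5),.058),('e_c',(301,246),.058),('filter',(378,249),.06),('tray',(415,186),.004),('glue',(438,256),.11),('tank',(105,187),.06)]:
    print(n,onz(b,px,z).round(3))
print(tri([(a,(203.6,162.6)),(b,(379.3,250.3))]),tri([(a,(337.9,234.4)),(b,(189,176))]),tri([(a,(292.3,188)),(b,(262,244.5))]))
st()
```

```text
plug0 [0.619 0.056 0.088]
plug1 [ 0.621 -0.042  0.088]
plug2 [ 0.621 -0.138  0.088]
head [0.621 0.176 0.066]
e_a [0.466 0.097 0.058]
e_b [0.462 0.008 0.058]
e_c [ 0.457 -0.082  0.058]
filter [ 0.449 -0.258  0.06 ]
tray [ 0.599 -0.362  0.004]
glue [ 0.435 -0.379  0.11 ]
tank [0.597 0.372 0.06 ]
(array([ 0.44563389, -0.26189868,  0.05072136]), np.float64(0.0011711017666014777)) (array([0.61938551, 0.18019293, 0.06534931]), np.float64(0.004576637386115058)) (array([0.45984385, 0.01244264, 0.0375884 ]), np.float64(0.003973458405116072))
t 1.65 tcp [0.1743 0.6002 0.2563] yaw 73.8 q [ 1.11   0.528  1.433  0.     1.181 -0.179] F [-0.1 -0.5 -0.2] T [ 0.01 -0.   -0.04] gap 1.001
```

```bash
cat >> h.py <<'E'
from scipy.spatial.transform import Rotation as R
def plan(pos,yawdeg,n,start=None,q=None):
    "constant row to reach TCP pos, tool-y angle yawdeg, tool down, in n rows, from measured (or start=(pos,yaw)) pose"
    s=manip.sense()
    p0=np.array(s['tcp_pos'] if start is None else start[0]);y0=yaw(s)[0] if start is None else start[1]
    d=(y0-yawdeg+180)%360-180 if q is None else q   # tool rz (+ = clockwise from above)
    def M(y): y=np.radians(y);ty=np.array([np.cos(y),np.sin(y),0]);tz=np.array([0,0,-1.]);return np.c_[np.cross(ty,tz),ty,tz]
    S=sum(M(y0-d*k/n) for k in range(n)); r=np.linalg.solve(S,np.array(pos)-p0) if abs(np.linalg.det(S))>1e-6 else None
    print('row x%d:'%n,np.round(r,4).tolist(),'rz',round(d/n,2))
E
python3 - <<'E'
from h import *
plan([.5,0.02,.25],90,10);plan([.5,0.02,.25],90,12)
E
```

```text
row x10: [-0.0413, -0.0524, 0.0006] rz -1.62
row x12: [-0.0343, -0.0438, 0.0005] rz -1.35
```

>>> {"fn": "play_rows", "kwargs": {
  "steps": [
    [[-0.041,-0.052,0,0,0,-1.6],[-0.041,-0.052,0,0,0,-1.6],[-0.041,-0.052,0,0,0,-1.6],[-0.041,-0.052,0,0,0,-1.6],[-0.041,-0.052,0,0,0,-1.6],[-0.041,-0.052,0,0,0,-1.6],[-0.041,-0.052,0,0,0,-1.6],[-0.041,-0.052,0,0,0,-1.6],[-0.041,-0.052,0,0,0,-1.6],[-0.041,-0.052,0,0,0,-1.6]]
  ]
}}

```text
t: 2.9
tcp_pos: [0.4798, 0.0546, 0.2567]
tool_rot: [0.002, 1.0, 0.0, 0.0]
force: [0.4, 0.6, 0.1]
finger_gap: 1.0
```

>>> {"fn": "play_rows", "kwargs": {
  "steps": [
    [[0,0,0,0,0,0],[0,0,0,0,0,0]]
  ]
}}

```text
t: 3.15
tcp_pos: [0.4781, 0.0566, 0.2561]
tool_rot: [0.002, 1.0, 0.0, -0.001]
force: [-0.9, 0.8, -0.6]
finger_gap: 1.0
```

Run:
```python
from h import *
st()
w=manip.snapshot('wrist');save(w,'w1')
for n in ['elbow0_grip','elbow0_barb','port0','plug0_grip','head']:
    print(n,[(np.round(r['point'],1).tolist(),round(r['score'],2)) for r in manip.pinpoint(n,w)])
for nm,X in [('p0',(.62,.056,.088)),('p1',(.62,-.042,.088)),('p2',(.62,-.138,.088)),('e',(.462,.008,.058))]: print(nm,proj(w,X))
```

```text
t 3.15 tcp [0.4781 0.0566 0.2561] yaw 89.7 q [-0.115  0.336  1.783  0.     1.024 -1.681] F [-0.9  0.8 -0.6] T [0.02 0.05 0.07] gap 1.0
elbow0_grip [([141.2, 166.2], 0.73)]
elbow0_barb [([129.3, 122.2], 0.63), ([186.5, 327.4], 0.54)]
port0 [([192.5, 318.1], 0.98), ([280.5, 313.0], 0.68)]
plug0_grip [([280.2, 328.2], 0.83)]
head [([386.0, 313.8], 0.8), ([184.8, 326.1], 0.73)]
p0 [276.75406188 325.05629888]
p1 [184.69440769 325.53336356]
p2 [ 94.5447422  326.00053044]
e [228.55170141 173.257132  ]
```

View pics/w1.png

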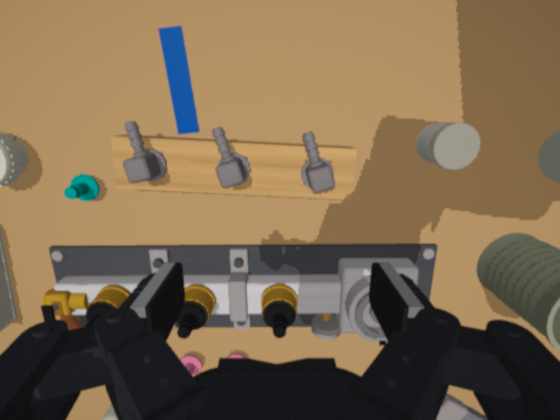

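Run:
```python
from h import *
w=manip.snapshot('wrist');save(w,'w1c',(105,110,365,210),3)
b=manip.snapshot('top');save(b,'t1c',(200,225,330,280),6)
```

```text
(no output)
```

View pics/w1c.png

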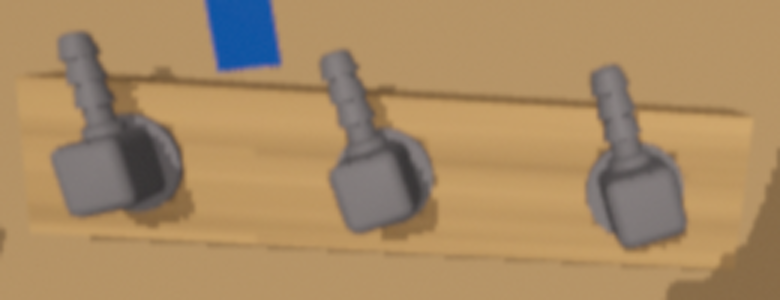

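Run:
```python
from h import *
plan([.70,-0.04,.256],90,7)
```

```text
row x7: [-0.0317, -0.0139, 0.0001] rz -0.02
```

>>> {"fn": "play_rows", "kwargs": {
  "steps": [
    [[-0.034,-0.02,0,0,0,0],[-0.034,-0.02,0,0,0,0],[-0.034,-0.02,0,0,0,0],[0,0,0,0,0,0]]
  ]
}}

```text
t: 4.05
tcp_pos: [0.5831, -0.0051, 0.2562]
tool_rot: [0.002, 1.0, -0.0, 0.001]
force: [-0.4, -0.4, 0.3]
finger_gap: 0.997
```

Run:
```python
from h import *
st()
w=manip.snapshot('wrist');save(w,'w2');save(w,'w2c',(100,0,400,120),2.6);np.save('w2.npy',w['world_from_camera'])
print(w['world_from_camera'])
```

```text
t 4.05 tcp [ 0.5831 -0.0051  0.2562] yaw 89.7 q [-0.2    0.47   1.542 -0.     1.127 -1.766] F [-0.4 -0.4  0.3] T [-0.02  0.01 -0.01] gap 0.997
[[ 5.45832996e-03  9.57859976e-01  2.87183692e-01  5.10674953e-01]
 [ 9.99985050e-01 -5.13442697e-03 -1.88097819e-03 -4.94131465e-03]
 [-3.27190028e-04  2.87189666e-01 -9.57873681e-01  3.74780537e-01]
 [ 0.00000000e+00  0.00000000e+00  0.00000000e+00  1.00000000e+00]]
```

View pics/w2.png

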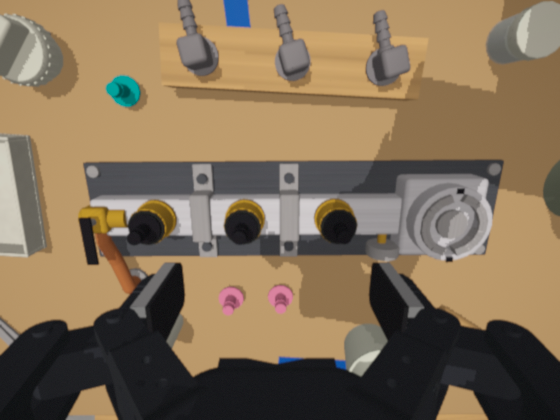

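View pics/w2c.png

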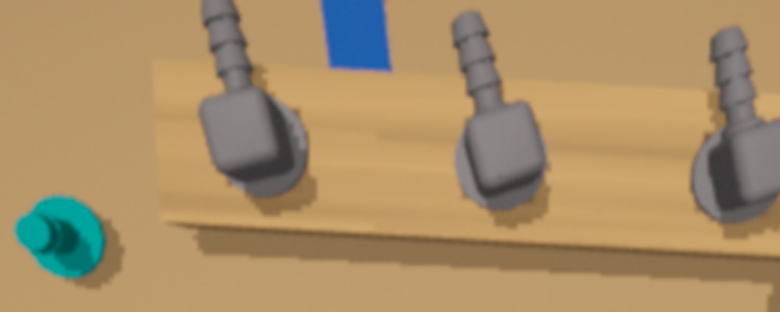

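>>> {"fn": "play_rows", "kwargs": {
  "steps": [
    [[-0.04,-0.01,0,0,0,0],[-0.04,-0.01,0,0,0,0],[-0.04,-0.01,0,0,0,0],[0,0,0,0,0,0]]
  ]
}}

```text
t: 4.6
tcp_pos: [0.7015, -0.034, 0.2556]
tool_rot: [0.002, 1.0, -0.0, 0.0]
force: [-1.4, 0.6, 0.1]
finger_gap: 0.995
```

Run:
```python
from h import *
st()
w=manip.snapshot('wrist');save(w,'w3');save(w,'w3c',(50,80,430,250),2.1);np.save('w3.npy',w['world_from_camera'])
for n in ['port0','plug0_grip','head']:
    print(n,[(np.round(r['point'],1).tolist(),round(r['score'],2)) for r in manip.pinpoint(n,w)])
```

```text
t 4.6 tcp [ 0.7015 -0.034   0.2556] yaw 89.8 q [-0.207  0.637  1.219  0.     1.286 -1.775] F [-1.4  0.6  0.1] T [ 0.02 -0.04  0.03] gap 0.995
port0 [([160.9, 111.2], 0.83), ([374.2, 106.9], 0.82), ([270.2, 108.8], 0.66)]
plug0_grip [([384.1, 109.2], 0.88)]
head [([507.9, 104.8], 0.66)]
```

View pics/w3.png

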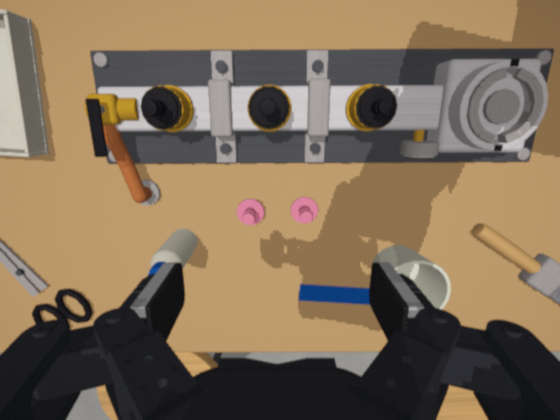

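View pics/w3c.png

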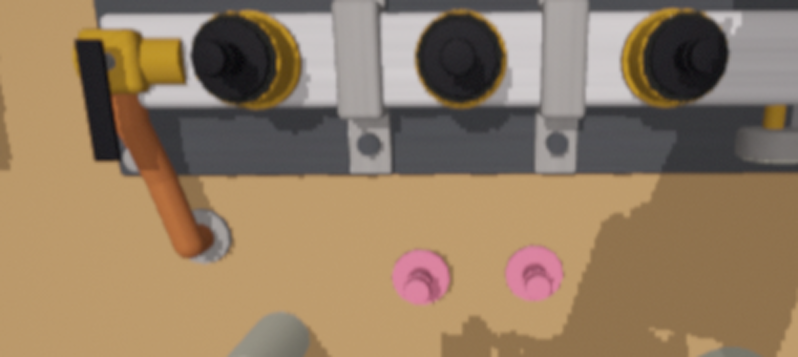

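Run:
```python
import cv2
im=cv2.imread('pics/w2.png')[165:265,110:510];cv2.imwrite('pics/w2p.png',cv2.resize(im,None,fx=2,fy=2,interpolation=cv2.INTER_CUBIC))
im=cv2.imread('pics/w3.png')[40:170,420:560];cv2.imwrite('pics/w3h.png',cv2.resize(im,None,fx=4,fy=4,interpolation=cv2.INTER_CUBIC))
```

```text
(no output)
```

View pics/w2p.png

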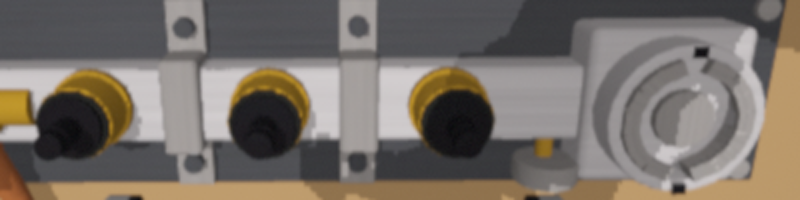

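View pics/w3h.png

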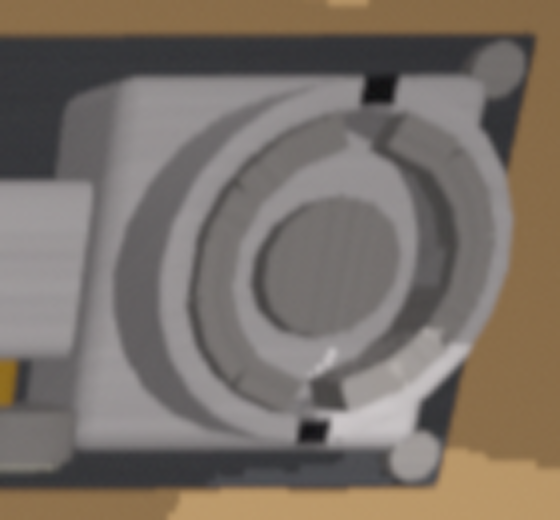

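```bash
cat > m.py <<'E'
from h import *
K=np.array([[315.43283287,0,276.52273245],[0,315.43283287,208.81569793],[0,0,1]])
W2={'K':K,'world_from_camera':np.load('w2.npy')};W3={'K':K,'world_from_camera':np.load('w3.npy')}
E
python3 - <<'E'
from m import *
f2=lambda x,y:(110+x/2,165+y/2); f3=lambda x,y:(50+x/2.1,80+y/2.1); fh=lambda x,y:(420+x/4,40+y/4)
def both(n,a,b,z):
    print(n,tri([(W2,a),(W3,b)]),onz(W2,a,z).round(4),onz(W3,b,z).round(4))
both('knob2',f2(49,142),f3(220,60),.096)
both('knob1',f2(262,137),f3(456,57),.096)
both('knob0',f2(459,132),f3(704,55),.096)
both('cap2',f2(72,125),f3(235,58),.070)
both('cap1',f2(266,124),f3(460,58),.070)
both('cap0',f2(457,121),f3(688,56),.070)
both('notchF',f2(701,52),fh(380,90),.066)
both('notchB',f2(679,188),fh(313,432),.066)
b=manip.snapshot('top')
for px in [(240.2,175),(283.5,174),(326,173.5)]:print(onz(b,px,.094).round(4))
st()
E
```

```text
knob2 (array([ 0.62311995, -0.14083889,  0.08982862]), np.float64(0.0021751725084644636)) [ 0.6204 -0.1402  0.096 ] [ 0.6238 -0.1363  0.096 ]
knob1 (array([ 0.62293569, -0.04141407,  0.08391286]), np.float64(0.0007605852886275636)) [ 0.6184 -0.0392  0.096 ] [ 0.623  -0.0418  0.096 ]
knob0 (array([0.62173453, 0.05860957, 0.08442235]), np.float64(0.002477508116520237)) [0.6164 0.0537 0.096 ] [0.6227 0.0573 0.096 ]
cap2 (array([ 0.6223464 , -0.14048109,  0.06741523]), np.float64(0.0003489998503277433)) [ 0.6214 -0.1397  0.07  ] [ 0.6225 -0.1392  0.07  ]
cap1 (array([ 0.62282159, -0.04071226,  0.06584795]), np.float64(0.00018161261953963508)) [ 0.6214 -0.0401  0.07  ] [ 0.6229 -0.0408  0.07  ]
cap0 (array([0.62214179, 0.05955283, 0.06542193]), np.float64(0.0007359154380012452)) [0.6202 0.0579 0.07  ] [0.6224 0.0589 0.07  ]
notchF (array([0.58528746, 0.1788033 , 0.06737251]), np.float64(0.00019346727530539508)) [0.5856 0.1794 0.066 ] [0.5851 0.18   0.066 ]
notchB (array([0.66078118, 0.18017087, 0.06539825]), np.float64(6.481827807663178e-05)) [0.6605 0.1797 0.066 ] [0.6607 0.1798 0.066 ]
[0.6186 0.0556 0.094 ]
[ 0.6201 -0.0419  0.094 ]
[ 0.6205 -0.1375  0.094 ]
t 4.85 tcp [ 0.699  -0.0333  0.2564] yaw 89.8 q [-0.207  0.633  1.224  0.     1.286 -1.775] F [ 0.5  0.  -0.6] T [-0.02  0.02 -0.02] gap 0.999
```

>>> {"fn": "play_rows", "kwargs": {
  "steps": [
    [[0.026,0.03,0.02,0,0,0.07],[0.026,0.03,0.03,0,0,0.07],[0.0255,0.031,0.03,0,0,0.07],[0,0,0.04,0,0,0],[0,0,0.03,0,0,0],[0,0,0.008,0,0,0],[0,0,0,0,0,0]]
  ],
  "fingers": 0.5,
  "squeeze": 30
}}

```text
t: 5.72
tcp_pos: [0.6232, 0.0572, 0.0987]
tool_rot: [0.004, 1.0, -0.0, -0.0]
force: [0.4, -0.1, 0.8]
finger_gap: 0.499
```

Run:
```python
from h import *
st()
w=manip.snapshot('wrist');save(w,'w4');print(proj(w,[.622,.058,.096]))
b=manip.snapshot('top');save(b,'t4',(180,120,340,220),4.5)
```

```text
t 5.72 tcp [0.6232 0.0572 0.0987] yaw 89.6 q [-0.087  0.731  1.548 -0.     0.863 -1.65 ] F [ 0.4 -0.1  0.8] T [ 0.02 -0.02  0.01] gap 0.499
[278.83860323 285.84345491]
```

View pics/w4.png

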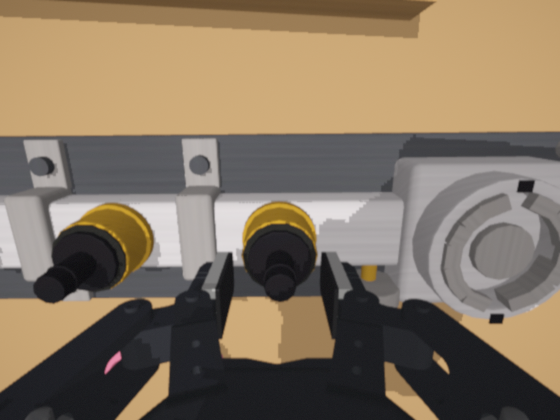

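View pics/t4.png

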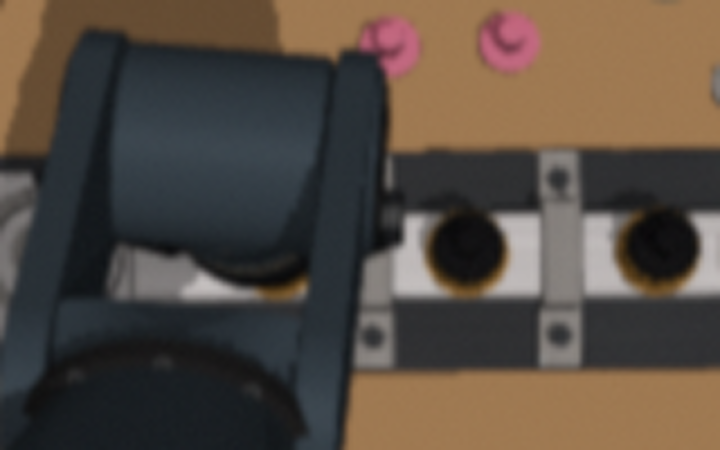

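>>> {"fn": "play_rows", "kwargs": {
  "steps": [
    [[0,0,0,0,0,0],[0,0,0,0,0,0],[0,0,0,0,0,0],[0,0,0,0,0,0]]
  ],
  "fingers": 0.0
}}

```text
t: 6.32
tcp_pos: [0.624, 0.0571, 0.099]
tool_rot: [0.004, 1.0, -0.0, 0.001]
force: [-0.1, -0.6, 3.0]
finger_gap: 0.152
```

Run:
```python
from h import *
st()
w=manip.snapshot('wrist');save(w,'w5',(200,180,360,320),4)
plan([.57,-.34,.17],90,7,start=([.623,.058,.16],90))
```

```text
t 6.33 tcp [0.624  0.0571 0.099 ] yaw 89.6 q [-0.087  0.731  1.547 -0.     0.862 -1.65 ] F [-0.1 -0.6  3. ] T [-0.05 -0.06  0.02] gap 0.152
row x7: [0.0076, -0.0569, -0.0014] rz 0.0
```

View pics/w5.png

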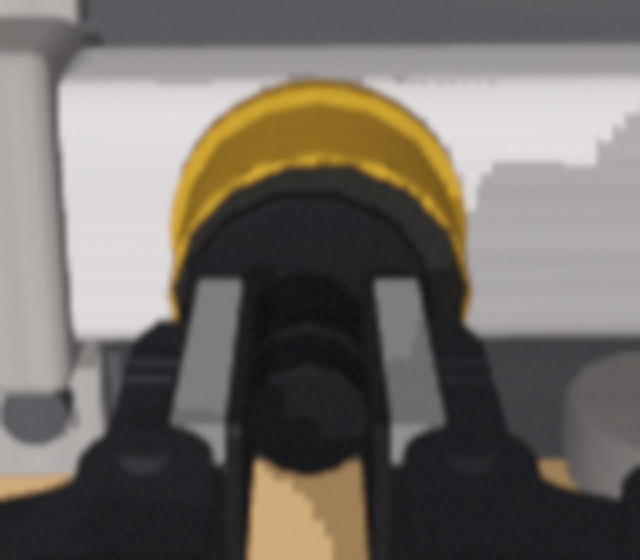

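>>> {"fn": "play_rows", "kwargs": {
  "steps": [
    [[0,0,-0.03,0,0,0],[0,-0.01,-0.03,0,0,0],[0.0075,-0.055,0,0,0,0],[0.0075,-0.055,0,0,0,0],[0.0075,-0.055,0,0,0,0],[0.0075,-0.055,0,0,0,0],[0.0075,-0.055,0,0,0,0],[0.0075,-0.055,0,0,0,0],[0.008,-0.055,0,0,0,0],[0,0,0.05,0,0,0]]
  ]
}}

```text
t: 7.62
tcp_pos: [0.5697, -0.3451, 0.1117]
tool_rot: [0.006, 1.0, -0.005, 0.005]
force: [0.2, 0.9, -0.2]
finger_gap: 0.148
```

>>> {"fn": "play_rows", "kwargs": {
  "steps": [
    [[0,0,0.04,0,0,0],[0,0,0.013,0,0,0],[0,0,0,0,0,0]]
  ]
}}

```text
t: 8.0
tcp_pos: [0.5673, -0.3369, 0.0545]
tool_rot: [0.003, 1.0, 0.001, -0.001]
force: [0.5, -0.5, 0.6]
finger_gap: 0.149
```

Run:
```python
from h import *
st()
w=manip.snapshot('wrist');save(w,'w6')
```

```text
t 8.0 tcp [ 0.5673 -0.3369  0.0545] yaw 89.6 q [-0.705  0.829  1.467  0.     0.847 -2.269] F [ 0.5 -0.5  0.6] T [ 0.01 -0.02  0.02] gap 0.149
```

View pics/w6.png

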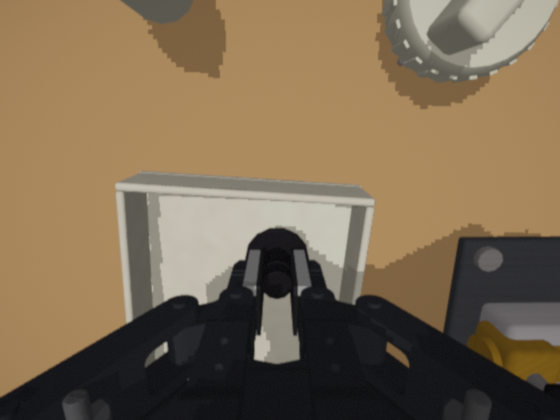

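>>> {"fn": "play_rows", "kwargs": {
  "steps": [
    [[0,0,0,0,0,0],[0,0,0,0,0,0],[0,0,-0.04,0,0,0],[0,0,-0.055,0,0,0],[-0.011,0.059,0,0,0,0],[-0.011,0.059,0,0,0,0],[-0.011,0.059,0,0,0,0],[-0.011,0.059,0,0,0,0],[-0.011,0.059,0,0,0,0],[0,0,0,0,0,0]]
  ],
  "fingers": 0.45
}}

```text
t: 9.3
tcp_pos: [0.625, -0.038, 0.1514]
tool_rot: [0.0, 1.0, 0.0, 0.001]
force: [-0.8, -0.7, -0.2]
finger_gap: 0.451
```

Run:
```python
from h import *
st()
plan([.622,-.0415,.099],90,1)
w=manip.snapshot('wrist');save(w,'w7')
b=manip.snapshot('top');save(b,'t7',(380,140,460,280),4)
```

```text
t 9.3 tcp [ 0.625  -0.038   0.1514] yaw 90.0 q [-2.39e-01  6.57e-01  1.52e+00  1.00e-03  9.64e-01 -1.81e+00] F [-0.8 -0.7 -0.2] T [-0.05  0.01  0.02] gap 0.451
row x1: [0.003, -0.0035, 0.0524] rz -0.03
```

View pics/t7.png

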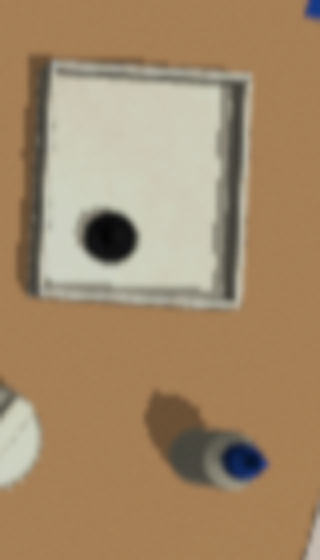

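>>> {"fn": "play_rows", "kwargs": {
  "steps": [
    [[0.002,-0.003,0.03,0,0,0],[0,0,0.022,0,0,0],[0,0,0,0,0,0]]
  ]
}}

```text
t: 9.78
tcp_pos: [0.6213, -0.0476, 0.0969]
tool_rot: [0.005, 1.0, 0.0, -0.002]
force: [0.0, -1.3, 1.3]
finger_gap: 0.447
```

Run:
```python
from h import *
st()
w=manip.snapshot('wrist');save(w,'w8',(180,160,380,340),4)
```

```text
t 9.78 tcp [ 0.6213 -0.0476  0.0969] yaw 89.4 q [-0.255  0.732  1.553 -0.     0.86  -1.816] F [ 0.  -1.3  1.3] T [ 0.04  0.04 -0.  ] gap 0.447
```

View pics/w8.png

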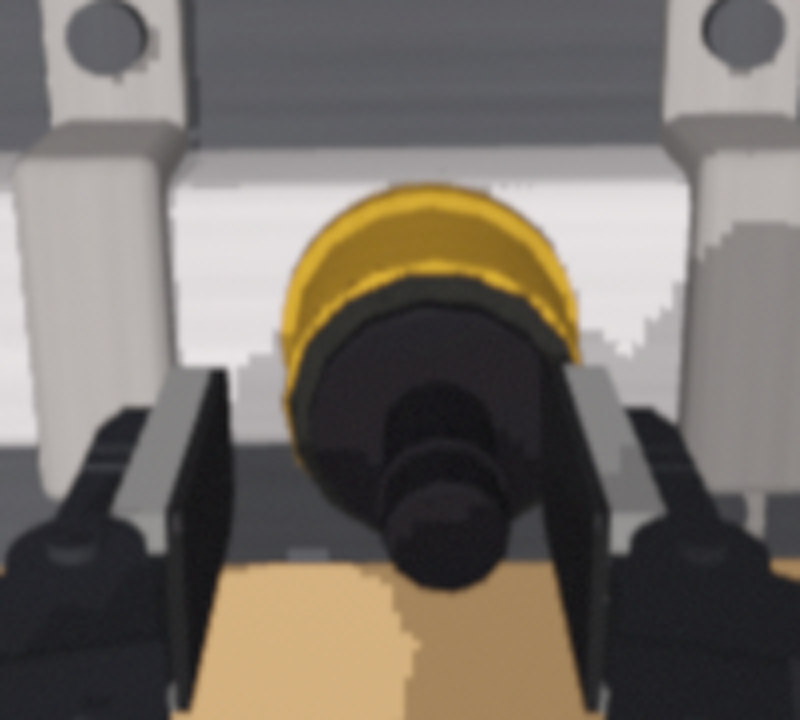

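>>> {"fn": "play_rows", "kwargs": {
  "steps": [
    [[0,0.006,-0.002,0,0,0.4],[0,0,0,0,0,0],[0,0,0,0,0,0]]
  ]
}}

```text
t: 10.2
tcp_pos: [0.6231, -0.0398, 0.1012]
tool_rot: [0.007, 1.0, -0.0, 0.001]
force: [-0.0, 0.3, -0.2]
finger_gap: 0.447
```

Run:
```python
from h import *
st()
```

```text
t 10.2 tcp [ 0.6231 -0.0398  0.1012] yaw 89.2 q [-0.242  0.726  1.552 -0.     0.862 -1.799] F [-0.   0.3 -0.2] T [-0.03  0.02 -0.02] gap 0.447
```

>>> {"fn": "play_rows", "kwargs": {
  "steps": [
    [[0,0,0,0,0,0],[0,0,0,0,0,0],[0,0,0,0,0,0],[0,0,0,0,0,0]]
  ],
  "fingers": 0.0
}}

```text
t: 10.7
tcp_pos: [0.6228, -0.0398, 0.1004]
tool_rot: [0.007, 1.0, 0.0, 0.0]
force: [-0.1, -0.1, 1.0]
finger_gap: 0.153
```

Run:
```python
from h import *
st()
w=manip.snapshot('wrist');save(w,'w9',(180,160,380,340),4)
```

```text
t 10.7 tcp [ 0.6228 -0.0398  0.1004] yaw 89.2 q [-0.243  0.727  1.552  0.     0.862 -1.799] F [-0.1 -0.1  1. ] T [ 0.06 -0.03  0.02] gap 0.153
```

View pics/w9.png

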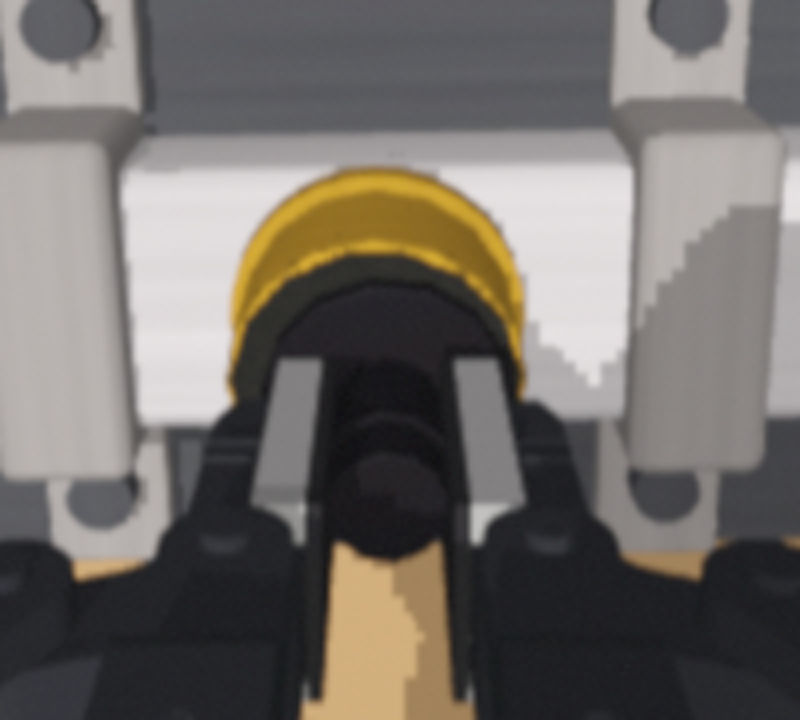

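>>> {"fn": "play_rows", "kwargs": {
  "steps": [
    [[0,0,-0.03,0,0,0],[0,-0.01,-0.03,0,0,-0.4],[0.004,-0.052,0,0,0,-0.4],[0.004,-0.052,0,0,0,0],[0.004,-0.052,0,0,0,0],[0.004,-0.052,0,0,0,0],[0.004,-0.052,0,0,0,0],[0.004,-0.051,0,0,0,0],[0,0,0.04,0,0,0],[0,0,0.04,0,0,0]]
  ]
}}

```text
t: 12.0
tcp_pos: [0.5978, -0.3623, 0.0796]
tool_rot: [0.001, 1.0, -0.0, 0.0]
force: [-0.1, -0.4, -1.1]
finger_gap: 0.144
```

>>> {"fn": "play_rows", "kwargs": {
  "steps": [
    [[0,0,0.025,0,0,0],[0,0,0,0,0,0]]
  ]
}}

```text
t: 12.25
tcp_pos: [0.5963, -0.3595, 0.0523]
tool_rot: [0.0, 1.0, 0.002, -0.002]
force: [-0.4, 0.4, 0.6]
finger_gap: 0.147
```

Run:
```python
from h import *
st()
w=manip.snapshot('wrist');save(w,'w10')
plan([.622,-.1413,.15],90,4,start=([.60,-.36,.15],90))
```

```text
t 12.25 tcp [ 0.5963 -0.3595  0.0523] yaw 90.0 q [-0.703  0.869  1.36  -0.     0.919 -2.273] F [-0.4  0.4  0.6] T [-0.01 -0.06 -0.  ] gap 0.147
row x4: [-0.0055, 0.0547, -0.0] rz 0.0
```

View pics/w10.png

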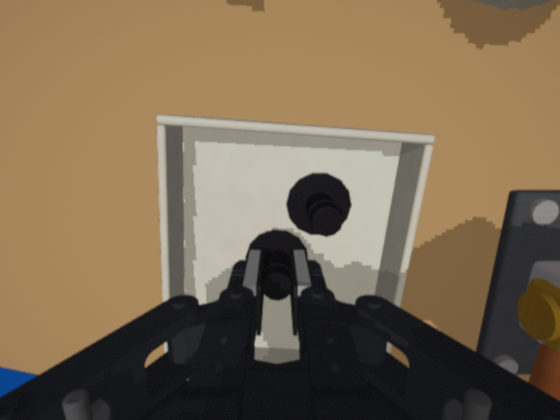

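>>> {"fn": "play_rows", "kwargs": {
  "steps": [
    [[0,0,0,0,0,0],[0,0,0,0,0,0],[0,0,-0.045,0,0,0],[0,0,-0.055,0,0,0],[-0.0065,0.0545,0,0,0,0],[-0.0065,0.0545,0,0,0,0],[-0.0065,0.0545,0,0,0,0],[-0.0065,0.0545,0,0,0,0],[0,0,0.025,0,0,0],[0,0,0.025,0,0,0]]
  ],
  "fingers": 0.4
}}

```text
t: 13.55
tcp_pos: [0.6253, -0.1417, 0.1067]
tool_rot: [-0.001, 1.0, -0.001, 0.002]
force: [-0.1, 0.2, -0.7]
finger_gap: 0.398
```

>>> {"fn": "play_rows", "kwargs": {
  "steps": [
    [[0,0,0,0,0,0],[0,0,0,0,0,0]]
  ]
}}

```text
t: 13.8
tcp_pos: [0.6249, -0.1433, 0.1066]
tool_rot: [0.0, 1.0, -0.0, 0.001]
force: [0.3, -0.1, -0.2]
finger_gap: 0.398
```

Run:
```python
from h import *
st()
w=manip.snapshot('wrist');save(w,'w11',(180,160,380,340),4)
```

```text
t 13.8 tcp [ 0.6249 -0.1433  0.1066] yaw 90.0 q [-0.399  0.735  1.505  0.     0.9   -1.97 ] F [ 0.3 -0.1 -0.2] T [-0.02  0.01  0.04] gap 0.398
```

View pics/w11.png

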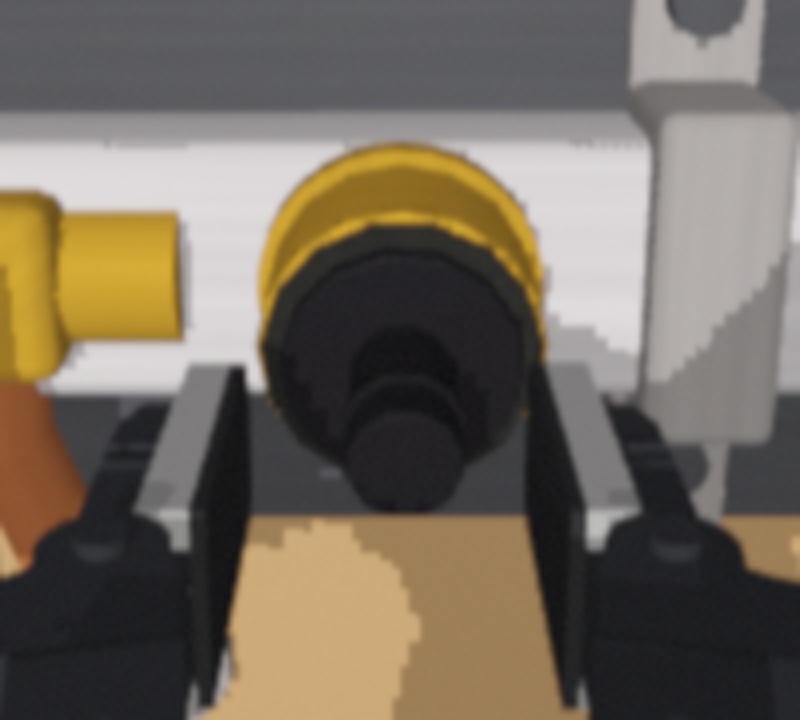

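>>> {"fn": "play_rows", "kwargs": {
  "steps": [
    [[0.002,0.002,0.006,0,0,0],[0,0,0,0,0,0]]
  ]
}}

```text
t: 14.1
tcp_pos: [0.6217, -0.1406, 0.0993]
tool_rot: [0.0, 1.0, 0.0, -0.0]
force: [0.4, -0.6, -0.3]
finger_gap: 0.401
```

>>> {"fn": "play_rows", "kwargs": {
  "steps": [
    [[0,0,0,0,0,0],[0,0,0,0,0,0],[0,0,0,0,0,0],[0,0,-0.03,0,0,0],[0,0,-0.03,0,0,0],[-0.003,-0.06,0,0,0,0],[-0.003,-0.06,0,0,0,0],[-0.003,-0.06,0,0,0,0],[-0.002,-0.058,0,0,0,0],[0,0,0.045,0,0,0]]
  ],
  "fingers": 0.0
}}

```text
t: 15.35
tcp_pos: [0.6357, -0.3874, 0.1187]
tool_rot: [0.003, 1.0, -0.005, 0.006]
force: [0.7, 0.2, -0.6]
finger_gap: 0.148
```

>>> {"fn": "play_rows", "kwargs": {
  "steps": [
    [[0,0,0.045,0,0,0],[0,0,0.015,0,0,0],[0,0,0,0,0,0]]
  ]
}}

```text
t: 15.72
tcp_pos: [0.6328, -0.3782, 0.0533]
tool_rot: [-0.0, 1.0, 0.001, -0.001]
force: [0.1, -0.3, -0.3]
finger_gap: 0.149
```

Run:
```python
from h import *
st()
w=manip.snapshot('wrist');save(w,'w12')
```

```text
t 15.72 tcp [ 0.6328 -0.3782  0.0533] yaw 90.0 q [-0.69   0.91   1.241 -0.     0.993 -2.261] F [ 0.1 -0.3 -0.3] T [-0.02  0.02 -0.02] gap 0.149
```

View pics/w12.png

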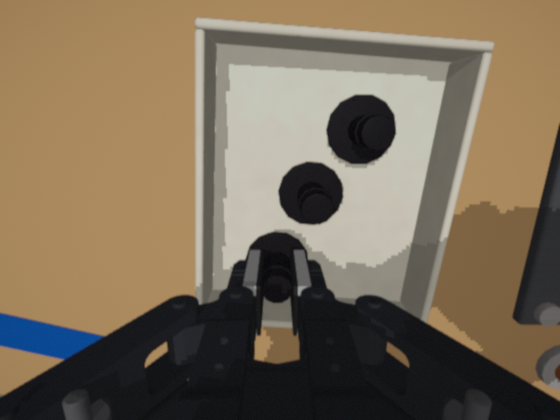

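>>> {"fn": "play_rows", "kwargs": {
  "steps": [
    [[0,0,0,0,0,0],[0,0,0,0,0,0],[0,0,-0.05,0,0,0],[0,0,-0.06,0,0,0],[0.015,0.05,-0.02,0,0,0],[0.03,0.05,0,0,0,0],[0.03,0.05,0,0,0,0],[0.03,0.05,0,0,0,0],[0.025,0.05,0,0,0,0],[0.01,0.05,0,0,0,0]]
  ],
  "fingers": 0.4
}}

```text
t: 17.02
tcp_pos: [0.4919, -0.0773, 0.1855]
tool_rot: [0.001, 1.0, -0.0, 0.001]
force: [0.8, 0.1, 0.5]
finger_gap: 0.398
```

Run:
```python
from m import *
s=st()
T=W2['world_from_camera'].copy();T[:3,3]+=np.array([.4781,.0566,.2561])-np.array([.5831,-.0051,.2562]);W1={'K':K,'world_from_camera':T}
f1=lambda x,y:(105+x/3,110+y/3)
A=f1(646,211);B=f1(374,193);C=f1(95,176)
for n,c,t in (('A',A,f1(607,77)),('B',B,f1(338,64)),('C',C,f1(77,42))):
    g=onz(W1,c,.072);q=onz(W1,t,.053);d=q-g;print(n,g.round(4),q.round(4),np.hypot(*d[:2]).round(4),'barb ang',np.degrees(np.arctan2(d[1],d[0])).round(1))
print(tri([(W1,B),(W2,(295.4,56.5))]),tri([(W1,C),(W2,(193,50))]))
w=manip.snapshot('wrist');save(w,'w13');np.save('w13.npy',w['world_from_camera'])
```

```text
t 17.02 tcp [ 0.4919 -0.0773  0.1855] yaw 89.9 q [-0.381  0.465  1.82   0.     0.856 -1.95 ] F [0.8 0.1 0.5] T [ 0.02 -0.05  0.  ] gap 0.398
A [0.4677 0.0991 0.072 ] [0.4263 0.0872 0.053 ] 0.043 barb ang -164.0
B [0.4613 0.0109 0.072 ] [ 0.4216 -0.0018  0.053 ] 0.0417 barb ang -162.2
C [ 0.4552 -0.0786  0.072 ] [ 0.4141 -0.0871  0.053 ] 0.042 barb ang -168.3
(array([0.46181562, 0.0112681 , 0.07075253]), np.float64(0.0006421832559988169)) (array([ 0.45591904, -0.07864092,  0.07015051]), np.float64(0.0008160748733665355))
```

View pics/w13.png

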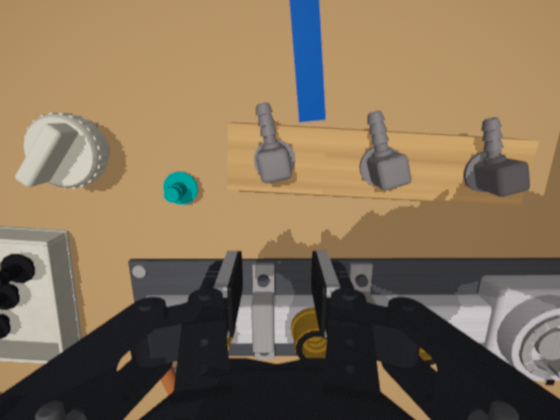

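Run:
```python
import cv2
im=cv2.imread('pics/w13.png')[95:200,235:335];cv2.imwrite('pics/w13c.png',cv2.resize(im,None,fx=5,fy=5,interpolation=cv2.INTER_CUBIC))
```

```text
(no output)
```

View pics/w13c.png

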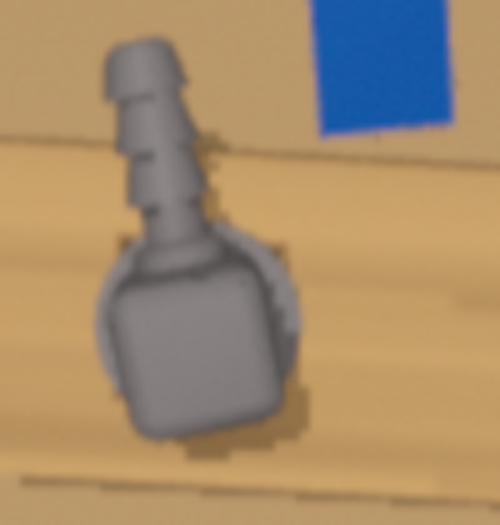

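Run:
```python
from m import *
W={'K':K,'world_from_camera':np.load('w13.npy')};f=lambda x,y:(235+x/5,95+y/5)
c=[onz(W,f(*p),.072) for p in((117,295),(252,270),(280,410),(150,438))]
print(np.mean(c,0).round(4))
for i,j in((3,0),(2,1),(1,0),(2,3)):
    d=c[j]-c[i];print(np.degrees(np.arctan2(d[1],d[0])).round(1),np.hypot(*d[:2]).round(4))
t=onz(W,f(143,50),.052);d=t-np.mean(c,0);print('barb',np.degrees(np.arctan2(d[1],d[0])).round(1),np.hypot(*d[:2]))
plan([.4555,-.0785,.067],90+12,3,start=([.4919,-.0773,.1855],89.9))
```

```text
[ 0.4558 -0.0786  0.072 ]
-167.9 0.0218
-168.2 0.0211
-79.7 0.02
-77.8 0.0199
barb -168.8 0.04408465929563386
row x3: [0.0122, 0.0004, 0.0395] rz -4.03
```

>>> {"fn": "play_rows", "kwargs": {
  "steps": [
    [[0.012,0.001,0.02,0,0,-4],[0.012,0.001,0.02,0,0,-4],[0.011,0.001,0.02,0,0,-4],[0,0,0,0,0,0],[0,0,0,0,0,0]]
  ],
  "fingers": 0.45,
  "squeeze": 60
}}

```text
t: 17.7
tcp_pos: [0.4595, -0.0787, 0.1253]
tool_rot: [-0.104, 0.995, -0.001, 0.001]
force: [0.3, 0.3, 0.2]
finger_gap: 0.451
```

Run:
```python
from h import *
st();plan([.4558,-.0786,.068],102,1)
w=manip.snapshot('wrist');save(w,'w14',(180,160,380,340),4)
```

```text
t 17.7 tcp [ 0.4595 -0.0787  0.1253] yaw 101.9 q [-0.41   0.544  1.944  0.     0.651 -2.189] F [0.3 0.3 0.2] T [ 0.03 -0.07  0.  ] gap 0.451
row x1: [0.0036, 0.0009, 0.0573] rz -0.07
```

View pics/w14.png

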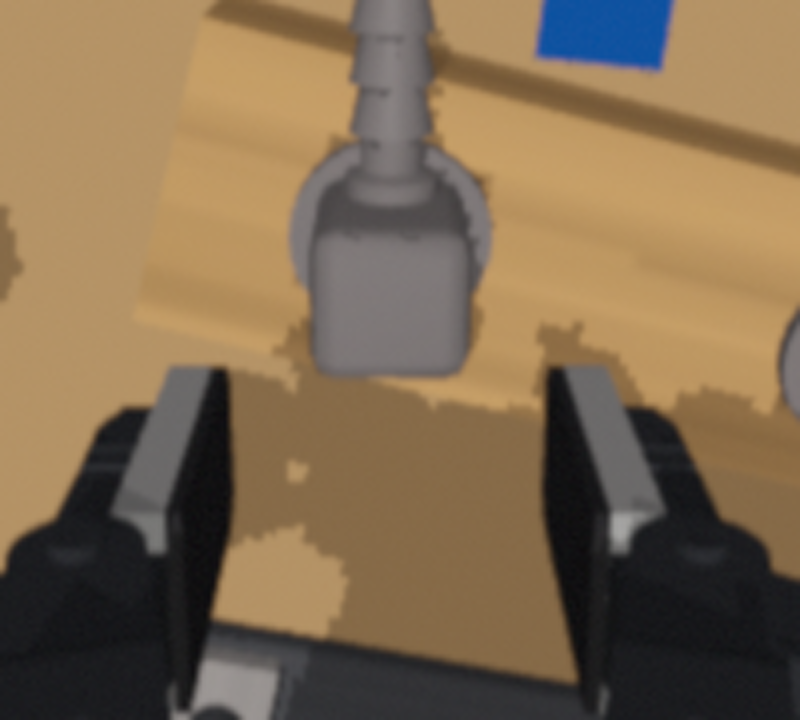

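Aligned: elbow body centre at crop col 390, jaws at 388, and the barb straight up. Descend and grip.

>>> {"fn": "play_rows", "kwargs": {
  "steps": [
    [[0.0035,0.001,0.02,0,0,0],[0,0,0.02,0,0,0],[0,0,0.017,0,0,0],[0,0,0,0,0,0],[0,0,0,0,0,0]]
  ]
}}

```text
t: 18.38
tcp_pos: [0.4554, -0.0782, 0.0681]
tool_rot: [-0.104, 0.995, -0.0, 0.001]
force: [0.3, 0.2, 0.4]
finger_gap: 0.45
```

>>> {"fn": "play_rows", "kwargs": {
  "steps": [
    [[0,0,0,0,0,0],[0,0,0,0,0,0],[0,0,0,0,0,0],[0,0,0,0,0,0]]
  ],
  "fingers": 0.0
}}

```text
t: 18.88
tcp_pos: [0.4553, -0.0782, 0.0683]
tool_rot: [-0.104, 0.995, -0.001, 0.001]
force: [0.5, -0.5, 6.3]
finger_gap: 0.273
```

Run:
```python
from h import *
st()
w=manip.snapshot('wrist');save(w,'w15',(180,160,380,340),4)
plan([.622,-.141,.165],30,8,start=([.4555,-.0785,.16],102),q=72)
```

```text
t 18.88 tcp [ 0.4553 -0.0782  0.0683] yaw 102.0 q [-0.413  0.66   1.983  0.     0.496 -2.193] F [ 0.5 -0.5  6.3] T [ 0.1   0.05 -0.02] gap 0.273
row x8: [-0.0237, -0.0004, -0.0006] rz 9.0
```

View pics/w15.png

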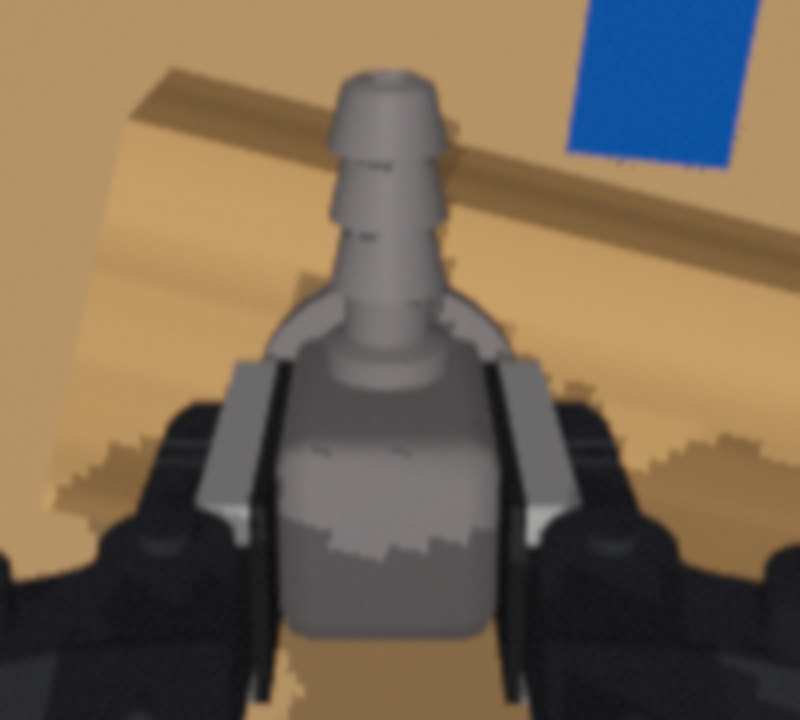

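Run:
```python
from h import *
w=manip.snapshot('wrist')
s=manip.sense();y,M=yaw(s)
for px in ((277,271.75),(277,319.25),(251,318),(302.5,318)):
    X=onz(w,px,.072); print(px,(M.T@(X-s['tcp_pos'])).round(4))
```

```text
(277, 271.75) [ 0.0114 -0.0001 -0.0037]
(277, 319.25) [-0.011  -0.0002 -0.0036]
(251, 318) [-0.0103 -0.0112 -0.0036]
(302.5, 318) [-0.0103  0.0107 -0.0036]
```

>>> {"fn": "play_rows", "kwargs": {
  "steps": [
    [[0,0,-0.02,0,0,0],[0,0,-0.035,0,0,0],[0,0,-0.037,0,0,0]]
  ]
}}

```text
t: 19.35
tcp_pos: [0.454, -0.0777, 0.1602]
tool_rot: [-0.104, 0.995, 0.0, -0.0]
force: [0.3, -0.1, -1.0]
finger_gap: 0.273
```

>>> {"fn": "play_rows", "kwargs": {
  "steps": [
    [[-0.0237,-0.0005,0,0,0,9],[-0.0237,-0.0005,0,0,0,9],[-0.0237,-0.0005,0,0,0,9],[-0.0237,-0.0005,0,0,0,9],[-0.0237,-0.0005,0,0,0,9],[-0.0237,-0.0005,0,0,0,9],[-0.0237,-0.0005,0,0,0,9],[-0.0237,-0.0005,0,0,0,9],[0,0,0,0,0,0],[0,0,0,0,0,0]]
  ]
}}

```text
t: 20.6
tcp_pos: [0.6194, -0.1398, 0.159]
tool_rot: [0.499, 0.867, -0.0, -0.001]
force: [-0.7, 0.3, -1.1]
finger_gap: 0.268
```

Run:
```python
from h import *
st()
w=manip.snapshot('wrist');save(w,'w16')
for y,M in [yaw(manip.sense())]: print(M.round(3))
plan([.622,-.141,.16],30,1)
for X in([.622,-.141,.066],[.622,-.0413,.066]):print(proj(w,X))
```

```text
t 20.6 tcp [ 0.6194 -0.1398  0.159 ] yaw 30.1 q [-0.398  0.657  1.489  0.     0.997 -0.924] F [-0.7  0.3 -1.1] T [ 0.02 -0.01  0.03] gap 0.268
[[-0.502  0.865 -0.002]
 [ 0.865  0.502  0.001]
 [ 0.002 -0.001 -1.   ]]
row x1: [-0.0025, 0.0016, -0.0009] rz 0.1
[278.80779572 224.70503378]
[357.99300775  95.97530211]
```

View pics/w16.png

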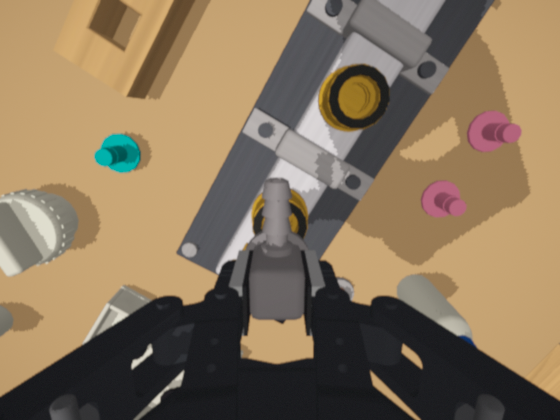

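Run:
```python
import cv2
im=cv2.imread('pics/w16.png');cv2.imwrite('pics/w16c.png',cv2.resize(im[50:150,300:410],None,fx=6,fy=6,interpolation=cv2.INTER_CUBIC));cv2.imwrite('pics/w16d.png',cv2.resize(im[170:270,220:340],None,fx=6,fy=6,interpolation=cv2.INTER_CUBIC))
```

```text
(no output)
```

View pics/w16c.png

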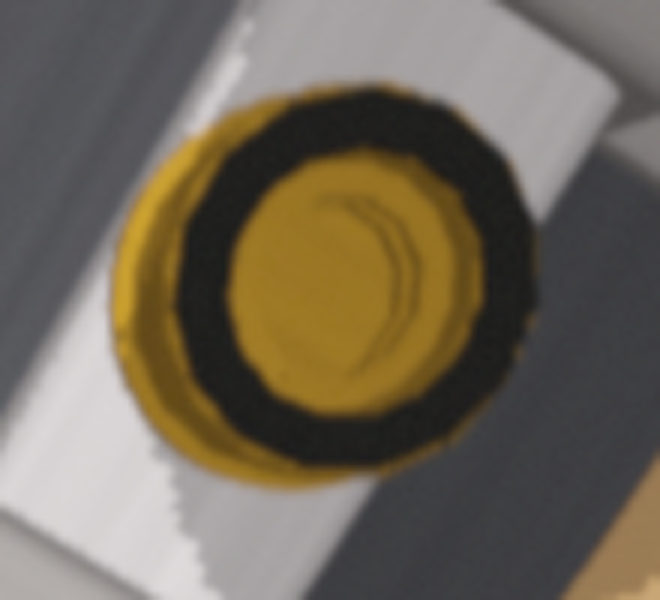

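View pics/w16d.png

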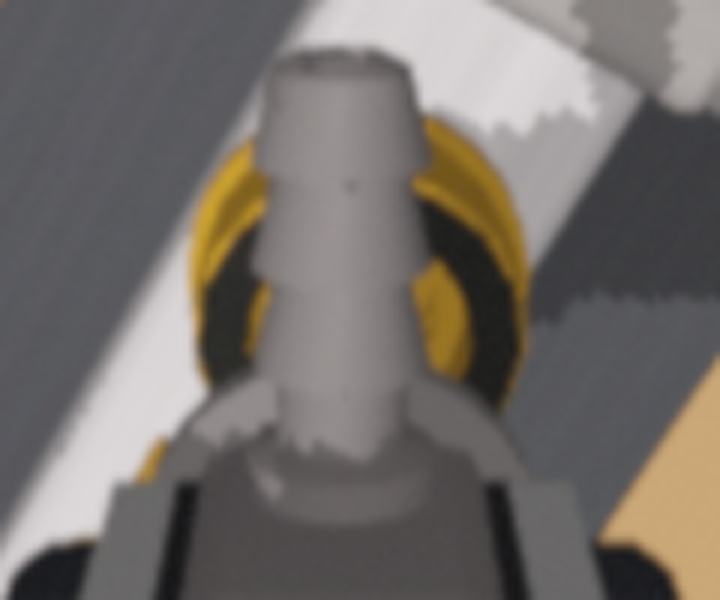

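>>> {"fn": "play_rows", "kwargs": {
  "steps": [
    [[-0.0024,0.0022,0.01,0,0,0],[0,0,0.012,0,0,0],[0,0,0.006,0,0,0],[0,0,0,0,0,0],[0,0,0,0,0,0]]
  ]
}}

```text
t: 21.28
tcp_pos: [0.6239, -0.1417, 0.1314]
tool_rot: [0.5, 0.866, 0.0, 0.0]
force: [0.1, -0.1, -0.9]
finger_gap: 0.275
```

Run:
```python
from h import *
st();plan([.6225,-.1408,.13],30,1)
w=manip.snapshot('wrist');save(w,'w17',(190,170,370,310),4)
```

```text
t 21.27 tcp [ 0.6239 -0.1417  0.1314] yaw 30.0 q [-0.398  0.699  1.495  0.     0.948 -0.921] F [ 0.1 -0.1 -0.9] T [-0.01 -0.05 -0.02] gap 0.275
row x1: [0.0015, -0.0007, 0.0014] rz -0.01
```

View pics/w17.png

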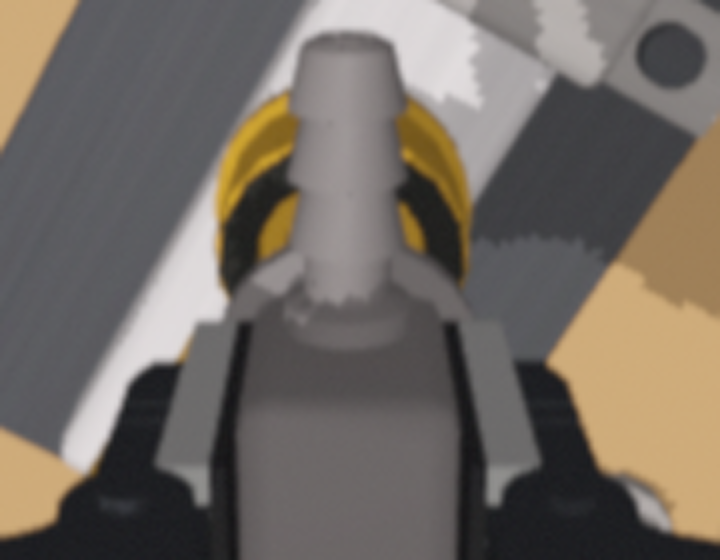

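>>> {"fn": "play_rows", "kwargs": {
  "steps": [
    [[0.0012,-0.0009,0.003,0,0,0],[0,0,0.004,0,0,0],[0,0,0.004,0,0,0],[0,0,0.004,0,0,0],[0,0,0,0,0,0]]
  ]
}}

```text
t: 21.95
tcp_pos: [0.622, -0.141, 0.1158]
tool_rot: [0.5, 0.866, -0.0, -0.0]
force: [0.8, -0.7, 0.3]
finger_gap: 0.269
```

Run:
```python
from h import *
st()
```

```text
t 21.95 tcp [ 0.622  -0.141   0.1158] yaw 30.0 q [-0.398  0.719  1.507  0.     0.917 -0.921] F [ 0.8 -0.7  0.3] T [-0.   -0.04 -0.02] gap 0.269
```

>>> {"fn": "play_rows", "kwargs": {
  "steps": [
    [[0,0,0.003,0,0,0],[0,0,0.003,0,0,0],[0,0,0.002,0,0,0],[0,0,0.0015,0,0,0],[0,0,0.001,0,0,0],[0,0,0,0,0,0]]
  ]
}}

```text
t: 22.7
tcp_pos: [0.6223, -0.1411, 0.1057]
tool_rot: [0.5, 0.866, -0.0, -0.0]
force: [0.4, 0.0, -0.7]
finger_gap: 0.272
```

Run:
```python
from h import *
st()
```

```text
t 22.7 tcp [ 0.6223 -0.1411  0.1057] yaw 30.0 q [-0.398  0.733  1.512 -0.     0.897 -0.921] F [ 0.4  0.  -0.7] T [ 0.01  0.   -0.05] gap 0.272
```

>>> {"fn": "play_rows", "kwargs": {
  "steps": [
    [[0,0,0.001,0,0,0],[0,0,0.001,0,0,0],[0,0,0,0,0,0]]
  ]
}}

```text
t: 23.08
tcp_pos: [0.6225, -0.1412, 0.1048]
tool_rot: [0.5, 0.866, 0.0, 0.0]
force: [-1.8, -0.4, 4.5]
finger_gap: 0.272
```

Run:
```python
from h import *
st()
```

```text
t 23.07 tcp [ 0.6225 -0.1412  0.1048] yaw 30.0 q [-0.398  0.735  1.512 -0.     0.894 -0.921] F [-1.8 -0.4  4.5] T [0.07 0.24 0.02] gap 0.272
```

>>> {"fn": "play_rows", "kwargs": {
  "steps": [
    [[0,0,0.0002,0,0,10],[0,0,0.0002,0,0,10],[0,0,0.0002,0,0,10],[0,0,0.0002,0,0,10],[0,0,0.0002,0,0,10],[0,0,0.0002,0,0,10],[0,0,0.0002,0,0,10]]
  ]
}}

```text
t: 23.95
tcp_pos: [0.6234, -0.1414, 0.1033]
tool_rot: [0.908, 0.42, 0.001, 0.001]
force: [0.1, 0.1, 2.6]
finger_gap: 0.271
```

Run:
```python
from h import *
st()
```

```text
t 23.95 tcp [ 0.6234 -0.1414  0.1033] yaw -40.3 q [-0.398  0.737  1.512  0.     0.89   0.306] F [0.1 0.1 2.6] T [ 0.05 -0.13  0.03] gap 0.271
```

>>> {"fn": "play_rows", "kwargs": {
  "steps": [
    [[0,0,0.0002,0,0,10],[0,0,0.0002,0,0,10],[0,0,0.0002,0,0,10],[0,0,0.0002,0,0,10],[0,0,0.0002,0,0,10],[0,0,0.0002,0,0,10],[0,0,0.0002,0,0,10],[0,0,0.0002,0,0,10],[0,0,0,0,0,0]]
  ]
}}

```text
t: 25.08
tcp_pos: [0.6231, -0.1414, 0.1015]
tool_rot: [0.966, -0.258, 0.001, 0.0]
force: [0.5, -0.0, 4.7]
finger_gap: 0.273
```

Run:
```python
from h import *
st()
w=manip.snapshot('wrist');save(w,'w18',(160,130,400,330),3)
```

```text
t 25.07 tcp [ 0.6231 -0.1414  0.1015] yaw -119.9 q [-0.398  0.74   1.513 -0.     0.887  1.695] F [ 0.5 -0.   4.7] T [ 0.   -0.13  0.01] gap 0.273
```

View pics/w18.png

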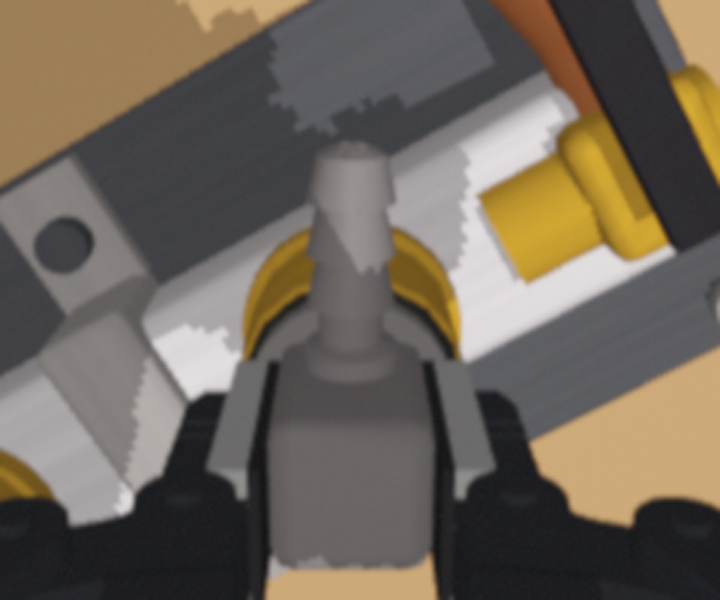

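>>> {"fn": "play_rows", "kwargs": {
  "steps": [
    [[0,0,0,0,0,0],[0,0,0,0,0,0],[0,0,-0.015,0,0,0],[0,0,-0.025,0,0,0],[0,0,0,0,0,-10],[0,0,0,0,0,-10],[0,0,0,0,0,-10],[0,0,0,0,0,-10],[0,0,0,0,0,-10],[0,0,0,0,0,-10]]
  ],
  "fingers": 0.4
}}

```text
t: 26.38
tcp_pos: [0.6225, -0.1412, 0.1418]
tool_rot: [0.965, 0.262, 0.0, 0.0]
force: [0.3, 0.2, -1.0]
finger_gap: 0.397
```

>>> {"fn": "play_rows", "kwargs": {
  "steps": [
    [[0,0,0,0,0,-10],[0,0,0,0,0,-10],[0,0,0,0,0,-10],[0,0,0,0,0,-10],[0,0,0,0,0,-10],[0,0,0,0,0,-10],[0,0,0,0,0,-10],[0,0,0,0,0,-10],[0,0,0,0,0,-10],[0,0,0,0,0,-10]]
  ]
}}

```text
t: 27.62
tcp_pos: [0.6225, -0.1411, 0.1418]
tool_rot: [0.42, 0.908, 0.0, 0.0]
force: [0.4, 1.3, -0.3]
finger_gap: 0.4
```

>>> {"fn": "play_rows", "kwargs": {
  "steps": [
    [[0,0,0,0,0,-10],[0,0,0,0,0,-10],[0,0,0,0,0,0],[0,0,0,0,0,0]]
  ]
}}

```text
t: 28.12
tcp_pos: [0.6224, -0.1412, 0.1413]
tool_rot: [0.26, 0.966, -0.0, 0.0]
force: [0.4, -1.5, -0.0]
finger_gap: 0.403
```

Run:
```python
from h import *
st();plan([.623,-.1413,.102],60,1)
w=manip.snapshot('wrist');save(w,'w19',(160,130,400,330),3)
```

```text
t 28.12 tcp [ 0.6224 -0.1412  0.1413] yaw 59.9 q [-0.398  0.684  1.493 -0.     0.964 -1.442] F [ 0.4 -1.5 -0. ] T [0.09 0.01 0.03] gap 0.403
row x1: [-0.0006, 0.0002, 0.0393] rz -0.15
```

View pics/w19.png

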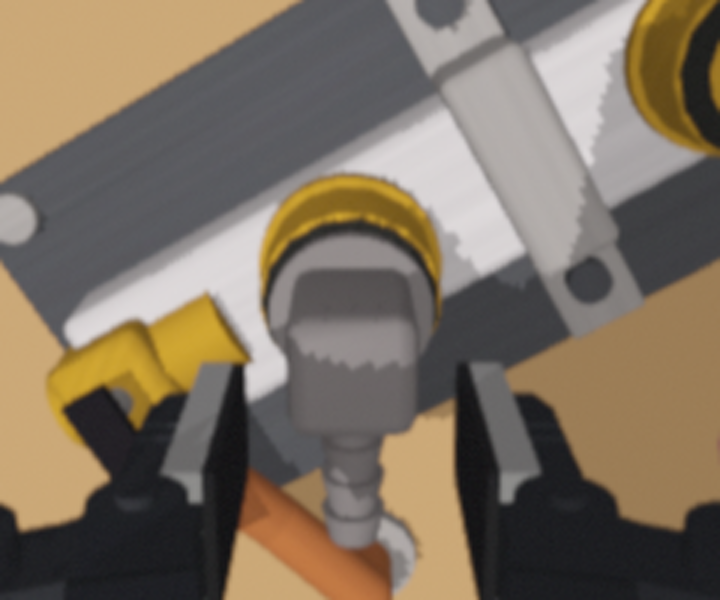

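>>> {"fn": "play_rows", "kwargs": {
  "steps": [
    [[0,0,0.02,0,0,0],[0,0,0.018,0,0,0],[0,0,0,0,0,0]]
  ]
}}

```text
t: 28.55
tcp_pos: [0.621, -0.1406, 0.1009]
tool_rot: [0.259, 0.966, 0.0, -0.002]
force: [-0.1, 0.5, -0.3]
finger_gap: 0.4
```

>>> {"fn": "play_rows", "kwargs": {
  "steps": [
    [[0,0,0,0,0,0],[0,0,0,0,0,0],[0,0,0,0,0,0],[0,0,0.0002,0,0,10],[0,0,0.0002,0,0,10],[0,0,0.0002,0,0,10],[0,0,0.0002,0,0,10],[0,0,0.0002,0,0,10],[0,0,0.0002,0,0,10],[0,0,0.0002,0,0,10]]
  ],
  "fingers": 0.0
}}

```text
t: 29.8
tcp_pos: [0.6226, -0.1412, 0.1018]
tool_rot: [0.768, 0.64, 0.0, 0.0]
force: [0.0, 0.2, -0.9]
finger_gap: 0.268
```

Run:
```python
from h import *
st()
```

```text
t 29.8 tcp [ 0.6226 -0.1412  0.1018] yaw -10.3 q [-0.398  0.739  1.513 -0.     0.889 -0.217] F [ 0.   0.2 -0.9] T [-0.05 -0.   -0.01] gap 0.268
```

Remaining 80° to yaw −90 (barb at 180°), sinking a little further.

>>> {"fn": "play_rows", "kwargs": {
  "steps": [
    [[0,0,0.0003,0,0,10],[0,0,0.0003,0,0,10],[0,0,0.0003,0,0,10],[0,0,0.0003,0,0,10],[0,0,0.0003,0,0,10],[0,0,0.0002,0,0,10],[0,0,0.0002,0,0,10],[0,0,0.0002,0,0,10],[0,0,0,0,0,0],[0,0,0,0,0,0]]
  ]
}}

```text
t: 31.05
tcp_pos: [0.6231, -0.1414, 0.1002]
tool_rot: [1.0, 0.001, 0.001, 0.0]
force: [0.6, -0.1, 4.5]
finger_gap: 0.269
```

Run:
```python
from h import *
st()
w=manip.snapshot('wrist');save(w,'w20',(160,130,400,330),3)
```

```text
t 31.05 tcp [ 0.6231 -0.1414  0.1002] yaw -89.9 q [-0.398  0.741  1.513  0.     0.885  1.171] F [ 0.6 -0.1  4.5] T [ 0.04 -0.11 -0.05] gap 0.269
```

View pics/w20.png

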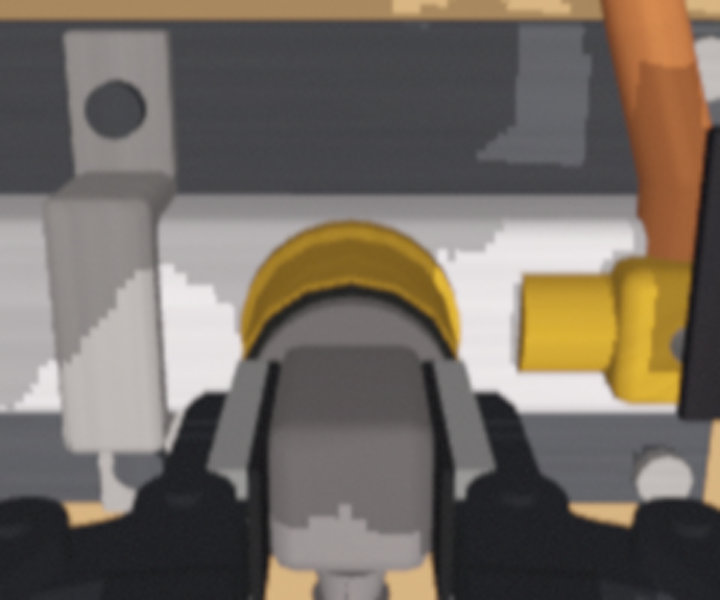

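>>> {"fn": "play_rows", "kwargs": {
  "steps": [
    [[0,0,0,0,0,0],[0,0,0,0,0,0],[0,0,-0.02,0,0,0],[0,0,-0.025,0,0,0],[0,0,-0.03,0,0,0],[0,0,0,0,0,0],[0,0,0,0,0,0]]
  ],
  "fingers": 0.4
}}

```text
t: 31.98
tcp_pos: [0.6215, -0.1408, 0.1733]
tool_rot: [1.0, 0.0, -0.001, -0.0]
force: [-0.5, -0.2, 0.6]
finger_gap: 0.399
```

Run:
```python
from h import *
st()
w=manip.snapshot('wrist');save(w,'w21',(200,130,360,300),4);np.save('w21.npy',w['world_from_camera'])
a=manip.snapshot('scene');save(a,'s21',(170,180,320,270),5)
```

```text
t 31.98 tcp [ 0.6215 -0.1408  0.1733] yaw -90.0 q [-0.398  0.642  1.473 -0.     1.029  1.173] F [-0.5 -0.2  0.6] T [ 0.04 -0.01  0.01] gap 0.399
```

View pics/w21.png

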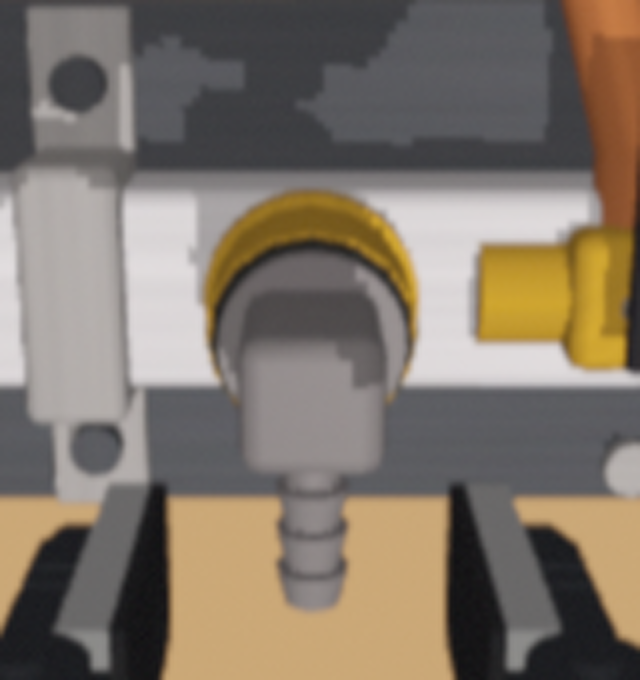

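View pics/s21.png

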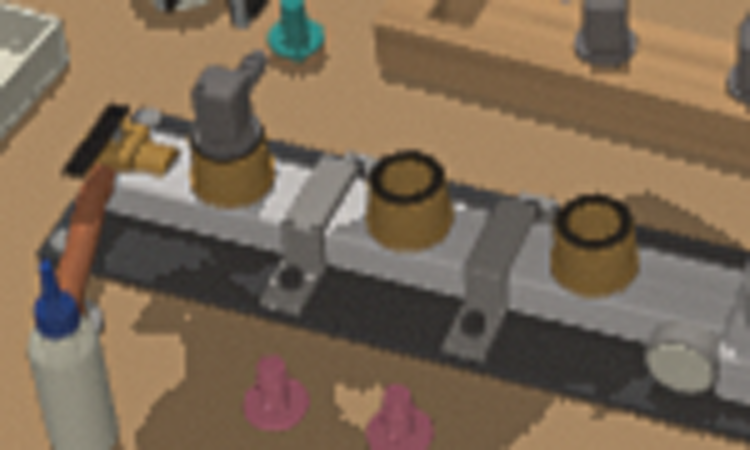

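Run:
```python
from m import *
W={'K':K,'world_from_camera':np.load('w21.npy')};f=lambda x,y:(200+x/4,130+y/4)
for z in(.095,.100,.103,.106,.111):
    a,b,c,d=[onz(W,f(*p),z) for p in((245,347),(383,347),(245,468),(383,468))]
    print(z,np.linalg.norm(a-b).round(4),np.linalg.norm(c-d).round(4),np.linalg.norm(a-c).round(4))
# reference from w13 orientation: elbow in w14 pose
T=W['world_from_camera'].copy();s=manip.sense();R0=yaw(s)[1]
rel=R0.T@(T[:3,3]-s['tcp_pos']);Rr=R0.T@T[:3,:3]
y=np.radians(101.9);ty=np.array([np.cos(y),np.sin(y),0]);tz=np.array([0,0,-1.]);M=np.c_[np.cross(ty,tz),ty,tz]
T2=np.eye(4);T2[:3,:3]=M@Rr;T2[:3,3]=np.array([.4595,-.0787,.1253])+M@rel;W14={'K':K,'world_from_camera':T2}
g=lambda x,y:(180+x/4,160+y/4)
a,b,c,d=[onz(W14,g(*p),.072) for p in((316,233),(468,233),(316,373),(470,373))]
print('ref',np.linalg.norm(a-b),np.linalg.norm(c-d),np.linalg.norm(a-c))
t=onz(W,f(312,605),.081);print(t)
```

```text
0.095 0.0227 0.0233 0.0215
0.1 0.0221 0.0227 0.021
0.103 0.0217 0.0224 0.0206
0.106 0.0214 0.022 0.0203
0.111 0.0208 0.0214 0.0198
ref 0.021894940185401383 0.02294569902020811 0.021957288320025355
[ 0.57481506 -0.14191887  0.081     ]
```

```bash
cat >> h.py <<'E'
def line(pos,d,n,start=None,nt=None):
    "rows: straight world line to pos while turning rz total d; nt= rows with translation (first nt)"
    s=manip.sense();p0=np.array(s['tcp_pos'] if start is None else start[0]);y0=yaw(s)[0] if start is None else start[1]
    nt=nt or n;dp=(np.array(pos)-p0)/nt;rows=[]
    for k in range(n):
        y=np.radians(y0-d*k/n);ty=np.array([np.cos(y),np.sin(y),0]);tz=np.array([0,0,-1.]);M=np.c_[np.cross(ty,tz),ty,tz]
        v=M.T@dp if k<nt else np.zeros(3);rows.append([round(float(a),4) for a in v]+[0,0,round(d/n,2)])
    for i in range(0,n,10):print(rows[i:i+10])
E
python3 - <<'E'
from h import *
line([.495,.012,.165],-192,20,start=([.6222,-.141,.1733],-90))
E
```

```text
[[-0.0064, -0.0076, 0.0004, 0, 0, -9.6], [-0.005, -0.0086, 0.0004, 0, 0, -9.6], [-0.0035, -0.0093, 0.0004, 0, 0, -9.6], [-0.0019, -0.0098, 0.0004, 0, 0, -9.6], [-0.0002, -0.0099, 0.0004, 0, 0, -9.6], [0.0014, -0.0098, 0.0004, 0, 0, -9.6], [0.0031, -0.0095, 0.0004, 0, 0, -9.6], [0.0046, -0.0088, 0.0004, 0, 0, -9.6], [0.006, -0.0079, 0.0004, 0, 0, -9.6], [0.0072, -0.0068, 0.0004, 0, 0, -9.6]]
[[0.0083, -0.0055, 0.0004, 0, 0, -9.6], [0.0091, -0.0041, 0.0004, 0, 0, -9.6], [0.0096, -0.0025, 0.0004, 0, 0, -9.6], [0.0099, -0.0009, 0.0004, 0, 0, -9.6], [0.0099, 0.0008, 0.0004, 0, 0, -9.6], [0.0096, 0.0025, 0.0004, 0, 0, -9.6], [0.0091, 0.004, 0.0004, 0, 0, -9.6], [0.0083, 0.0055, 0.0004, 0, 0, -9.6], [0.0073, 0.0068, 0.0004, 0, 0, -9.6], [0.006, 0.0079, 0.0004, 0, 0, -9.6]]
```

>>> {"fn": "play_rows", "kwargs": {
  "steps": [
    [[-0.0064,-0.0076,0,0,0,-9.6],[-0.005,-0.0086,0,0,0,-9.6],[-0.0035,-0.0093,0,0,0,-9.6],[-0.0019,-0.0098,0,0,0,-9.6],[-0.0002,-0.01,0,0,0,-9.6],[0.0014,-0.0098,0,0,0,-9.6],[0.003,-0.0095,0,0,0,-9.6],[0.0046,-0.0088,0,0,0,-9.6],[0.006,-0.008,0,0,0,-9.6],[0.0072,-0.0068,0,0,0,-9.6]]
  ],
  "fingers": 0.45
}}

```text
t: 33.33
tcp_pos: [0.5577, -0.0642, 0.173]
tool_rot: [0.667, 0.745, -0.001, -0.001]
force: [-0.1, 0.6, 0.0]
finger_gap: 0.451
```

>>> {"fn": "play_rows", "kwargs": {
  "steps": [
    [[0.0083,-0.0055,0,0,0,-9.6],[0.009,-0.004,0,0,0,-9.6],[0.0096,-0.0025,0,0,0,-9.6],[0.01,-0.001,0,0,0,-9.6],[0.01,0.001,0,0,0,-9.6],[0.0096,0.0025,0,0,0,-9.6],[0.009,0.004,0,0,0,-9.6],[0.0083,0.0055,0,0,0,-9.6],[0.0073,0.0068,0,0,0,-9.6],[0.006,0.008,0,0,0,-9.6]]
  ]
}}

```text
t: 34.58
tcp_pos: [0.4943, 0.0124, 0.1733]
tool_rot: [-0.107, 0.994, 0.0, -0.001]
force: [0.5, -0.2, 0.8]
finger_gap: 0.449
```

>>> {"fn": "play_rows", "kwargs": {
  "steps": [
    [[0,0,0,0,0,0],[0,0,0,0,0,0]]
  ]
}}

```text
t: 34.83
tcp_pos: [0.4954, 0.0119, 0.1739]
tool_rot: [-0.103, 0.995, 0.0, -0.0]
force: [-0.2, -0.7, -0.2]
finger_gap: 0.449
```

Run:
```python
from h import *
st()
w=manip.snapshot('wrist');save(w,'w22',(200,80,440,260),3.3);np.save('w22.npy',w['world_from_camera']);print(proj(w,[.4616,.011,.072]))
```

```text
t 34.83 tcp [0.4954 0.0119 0.1739] yaw 101.9 q [-0.202  0.482  1.834 -0.     0.826 -1.98 ] F [-0.2 -0.7 -0.2] T [ 0.03 -0.01  0.03] gap 0.449
[285.52632653 172.74009589]
```

View pics/w22.png

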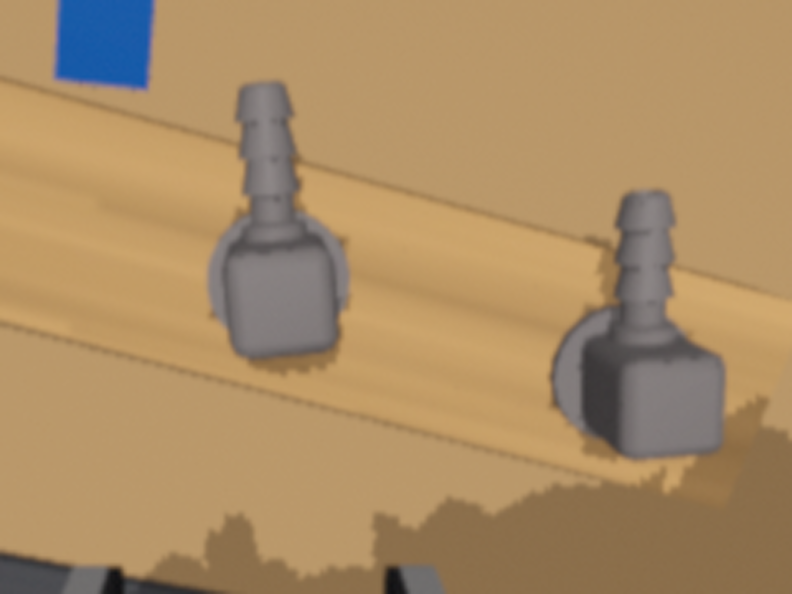

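Run:
```python
from m import *
W={'K':K,'world_from_camera':np.load('w22.npy')};f=lambda x,y:(200+x/3.3,80+y/3.3)
for P,tip in (((225,252),(328,242),(338,345),(235,355)),(265,92)),(((619,366),(723,354),(720,450),(627,457)),(645,200)):
    c=[onz(W,f(*p),.072) for p in P];m=np.mean(c,0);print(m.round(4))
    print([np.degrees(np.arctan2(*(c[j]-c[i])[1::-1])).round(1)%360 for i,j in((3,0),(2,1))],[(np.degrees(np.arctan2(*(c[j]-c[i])[1::-1]))-90).round(1)%360 for i,j in((0,1),(3,2))])
    t=onz(W,f(*tip),.052);d=t-m;print('barb',np.degrees(np.arctan2(d[1],d[0])).round(1)%360,np.hypot(*d[:2]))
plan([.4616,.0108,.13],107,4)
```

```text
[0.4602 0.0105 0.072 ]
[np.float64(197.0), np.float64(198.6)] [np.float64(17.3), np.float64(17.5)]
barb 196.4 0.04270226408405955
[0.466  0.0998 0.072 ]
[np.float64(202.3), np.float64(197.4)] [np.float64(18.6), np.float64(16.4)]
barb 196.3 0.04334828475642916
row x4: [0.0083, 0.0018, 0.011] rz -1.28
```

>>> {"fn": "play_rows", "kwargs": {
  "steps": [
    [[0.0085,0.002,0.011,0,0,-1.35],[0.0085,0.002,0.011,0,0,-1.35],[0.0085,0.002,0.011,0,0,-1.35],[0.0085,0.001,0.011,0,0,-1.35],[0,0,0,0,0,0],[0,0,0,0,0,0]]
  ]
}}

```text
t: 35.62
tcp_pos: [0.4615, 0.0103, 0.1306]
tool_rot: [-0.151, 0.989, -0.0, 0.001]
force: [0.4, 0.3, 0.6]
finger_gap: 0.451
```

Run:
```python
from h import *
st();plan([.461,.0107,.068],107.3,1)
w=manip.snapshot('wrist');save(w,'w23',(180,160,380,340),4)
```

```text
t 35.62 tcp [0.4615 0.0103 0.1306] yaw 107.3 q [-0.221  0.53   1.95  -0.     0.66  -2.094] F [0.4 0.3 0.6] T [ 0.   -0.    0.03] gap 0.451
row x1: [0.0004, 0.0006, 0.0626] rz 0.02
```

View pics/w23.png

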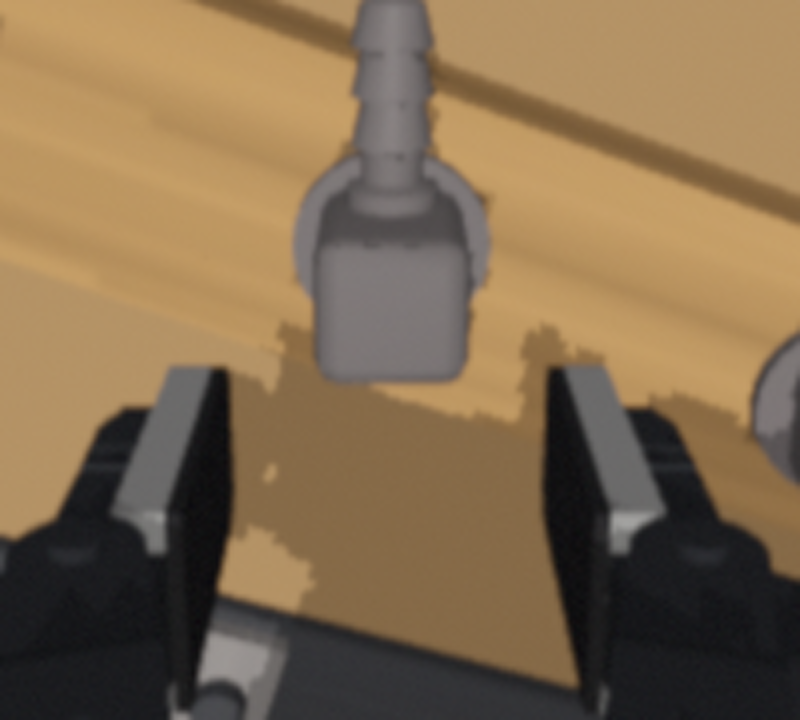

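>>> {"fn": "play_rows", "kwargs": {
  "steps": [
    [[0.0005,0.0005,0.025,0,0,0],[0,0,0.02,0,0,0],[0,0,0.0175,0,0,0],[0,0,0,0,0,0],[0,0,0,0,0,0]]
  ]
}}

```text
t: 36.3
tcp_pos: [0.4606, 0.0108, 0.0684]
tool_rot: [-0.151, 0.989, -0.0, 0.001]
force: [0.7, -0.3, 0.8]
finger_gap: 0.448
```

>>> {"fn": "play_rows", "kwargs": {
  "steps": [
    [[0,0,0,0,0,0],[0,0,0,0,0,0],[0,0,0,0,0,0],[0,0,0,0,0,0]]
  ],
  "fingers": 0.0
}}

```text
t: 36.8
tcp_pos: [0.4606, 0.0108, 0.0688]
tool_rot: [-0.151, 0.989, -0.0, 0.001]
force: [-0.6, 1.1, 7.0]
finger_gap: 0.265
```

Run:
```python
from h import *
s=st()
w=manip.snapshot('wrist');save(w,'w24',(180,160,380,340),4)
line([.6229,-.0413,.160],77.3,9,start=([s['tcp_pos'][0],s['tcp_pos'][1],.16],107.3))
```

```text
t 36.8 tcp [0.4606 0.0108 0.0688] yaw 107.4 q [-0.22   0.659  1.985  0.     0.495 -2.094] F [-0.6  1.1  7. ] T [0.04 0.06 0.03] gap 0.265
[[-0.0155, -0.0109, 0.0, 0, 0, 8.59], [-0.0169, -0.0085, 0.0, 0, 0, 8.59], [-0.018, -0.0058, 0.0, 0, 0, 8.59], [-0.0187, -0.0031, 0.0, 0, 0, 8.59], [-0.0189, -0.0002, 0.0, 0, 0, 8.59], [-0.0188, 0.0026, 0.0, 0, 0, 8.59], [-0.0182, 0.0054, 0.0, 0, 0, 8.59], [-0.0172, 0.008, 0.0, 0, 0, 8.59], [-0.0158, 0.0105, 0.0, 0, 0, 8.59]]
```

View pics/w24.png

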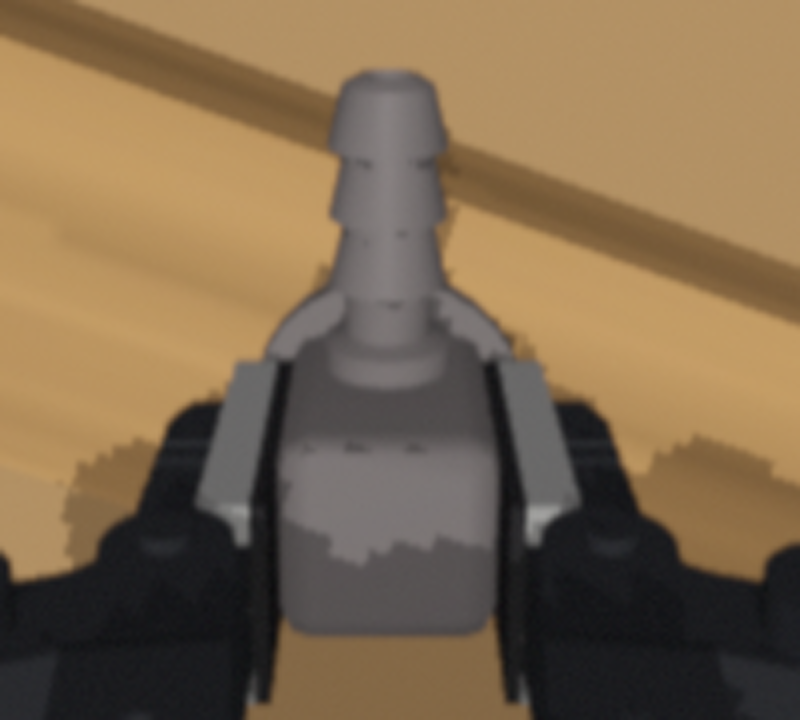

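>>> {"fn": "play_rows", "kwargs": {
  "steps": [
    [[0,0,-0.02,0,0,0],[0,0,-0.035,0,0,0],[0,0,-0.036,0,0,0]]
  ]
}}

```text
t: 37.22
tcp_pos: [0.4595, 0.011, 0.1597]
tool_rot: [-0.151, 0.989, 0.0, -0.0]
force: [-0.1, -0.7, -1.0]
finger_gap: 0.269
```

>>> {"fn": "play_rows", "kwargs": {
  "steps": [
    [[-0.0155,-0.011,0,0,0,8.6],[-0.017,-0.0085,0,0,0,8.6],[-0.018,-0.0058,0,0,0,8.6],[-0.0187,-0.003,0,0,0,8.6],[-0.019,0,0,0,0,8.6],[-0.0188,0.0026,0,0,0,8.6],[-0.0182,0.0054,0,0,0,8.6],[-0.0172,0.008,0.01,0,0,8.6],[-0.0158,0.0105,0.01,0,0,8.6],[0,0,0.008,0,0,0]]
  ]
}}

```text
t: 38.48
tcp_pos: [0.6234, -0.0414, 0.1304]
tool_rot: [0.5, 0.866, 0.0, 0.0]
force: [0.7, -0.0, -0.3]
finger_gap: 0.271
```

>>> {"fn": "play_rows", "kwargs": {
  "steps": [
    [[0,0,0,0,0,0],[0,0,0,0,0,0]]
  ]
}}

```text
t: 38.72
tcp_pos: [0.6217, -0.0405, 0.1309]
tool_rot: [0.499, 0.866, -0.0, -0.0]
force: [0.4, 0.3, -0.1]
finger_gap: 0.27
```

Run:
```python
from h import *
st();plan([.6229,-.0413,.13],30,1)
w=manip.snapshot('wrist');save(w,'w25',(190,170,370,310),4)
```

```text
t 38.73 tcp [ 0.6217 -0.0405  0.1309] yaw 30.1 q [-0.244  0.682  1.539  0.     0.921 -0.769] F [ 0.4  0.3 -0.1] T [-0.01  0.01 -0.01] gap 0.27
row x1: [-0.0013, 0.0006, 0.0009] rz 0.07
```

View pics/w25.png

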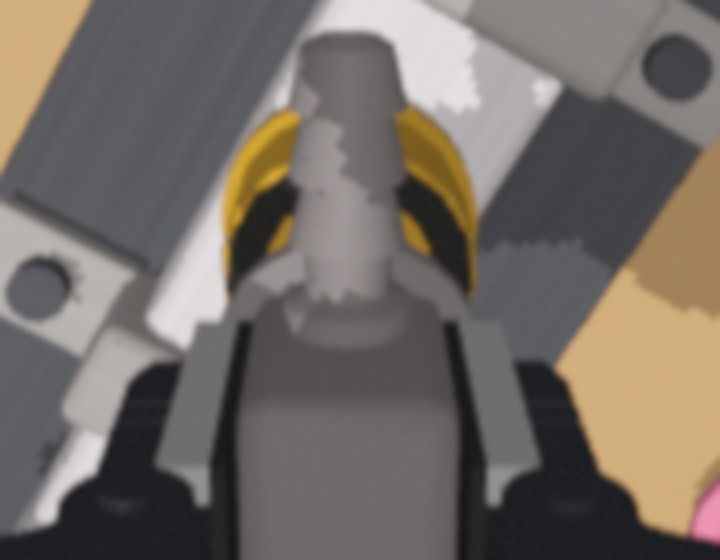

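>>> {"fn": "play_rows", "kwargs": {
  "steps": [
    [[-0.0008,0.0003,0.003,0,0,0],[0,0,0.005,0,0,0],[0,0,0.005,0,0,0],[0,0,0.005,0,0,0],[0,0,0.003,0,0,0],[0,0,0.002,0,0,0],[0,0,0.0015,0,0,0],[0,0,0,0,0,0]]
  ]
}}

```text
t: 39.78
tcp_pos: [0.6233, -0.0414, 0.1063]
tool_rot: [0.5, 0.866, -0.0, -0.0]
force: [0.2, -0.0, -0.2]
finger_gap: 0.27
```

Run:
```python
from h import *
st()
```

```text
t 39.77 tcp [ 0.6233 -0.0414  0.1063] yaw 30.0 q [-0.245  0.719  1.548  0.     0.875 -0.768] F [ 0.2 -0.  -0.2] T [0.06 0.05 0.04] gap 0.27
```

>>> {"fn": "play_rows", "kwargs": {
  "steps": [
    [[0,0,0.001,0,0,0],[0,0,0.0004,0,0,0],[0,0,0.0002,0,0,10],[0,0,0.0002,0,0,10],[0,0,0.0002,0,0,10],[0,0,0.0002,0,0,10],[0,0,0.0002,0,0,10],[0,0,0.0002,0,0,10],[0,0,0.0002,0,0,10]]
  ]
}}

```text
t: 40.9
tcp_pos: [0.6235, -0.0414, 0.1038]
tool_rot: [0.908, 0.42, 0.0, 0.0]
force: [-0.1, 0.3, 1.2]
finger_gap: 0.267
```

Run:
```python
from h import *
st()
```

```text
t 40.9 tcp [ 0.6235 -0.0414  0.1038] yaw -40.3 q [-0.245  0.723  1.549  0.     0.87   0.459] F [-0.1  0.3  1.2] T [ 0.07  0.05 -0.03] gap 0.267
```

>>> {"fn": "play_rows", "kwargs": {
  "steps": [
    [[0,0,0.0002,0,0,10],[0,0,0.0002,0,0,10],[0,0,0.0002,0,0,10],[0,0,0.0002,0,0,10],[0,0,0.0002,0,0,10],[0,0,0.0002,0,0,10],[0,0,0.0002,0,0,10],[0,0,0.0002,0,0,10],[0,0,0,0,0,0]]
  ]
}}

```text
t: 42.02
tcp_pos: [0.6233, -0.0414, 0.1021]
tool_rot: [0.966, -0.258, 0.0, 0.0]
force: [-0.8, -0.0, 1.4]
finger_gap: 0.273
```

Run:
```python
from h import *
st()
w=manip.snapshot('wrist');save(w,'w26',(160,130,400,330),3)
```

```text
t 42.02 tcp [ 0.6233 -0.0414  0.1021] yaw -119.9 q [-0.245  0.725  1.55  -0.     0.867  1.848] F [-0.8 -0.   1.4] T [-0.01  0.04 -0.01] gap 0.273
```

View pics/w26.png

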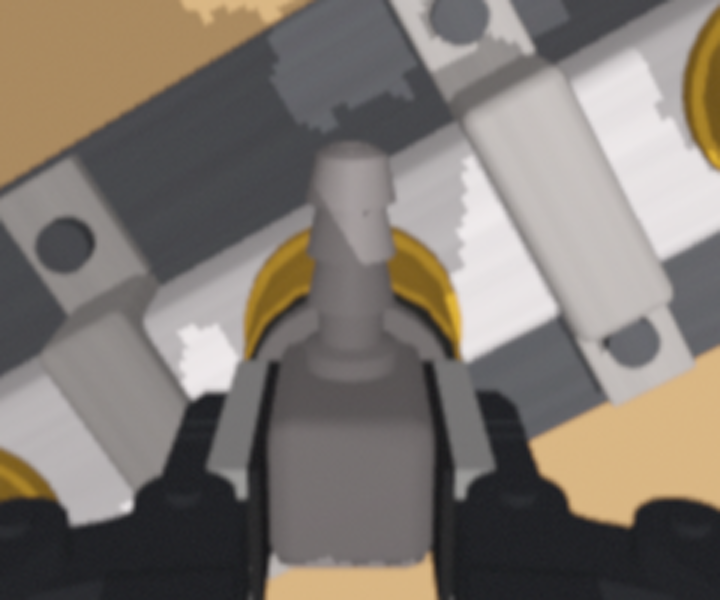

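Same good progress. Release, lift, turn back 180°, regrip.

>>> {"fn": "play_rows", "kwargs": {
  "steps": [
    [[0,0,0,0,0,0],[0,0,0,0,0,0],[0,0,-0.015,0,0,0],[0,0,-0.025,0,0,0],[0,0,0,0,0,-10],[0,0,0,0,0,-10],[0,0,0,0,0,-10],[0,0,0,0,0,-10],[0,0,0,0,0,-10],[0,0,0,0,0,-10]]
  ],
  "fingers": 0.4
}}

```text
t: 43.32
tcp_pos: [0.6237, -0.0415, 0.1431]
tool_rot: [0.965, 0.262, 0.001, 0.0]
force: [0.2, 0.4, 0.6]
finger_gap: 0.4
```

>>> {"fn": "play_rows", "kwargs": {
  "steps": [
    [[0,0,0,0,0,-10],[0,0,0,0,0,-10],[0,0,0,0,0,-10],[0,0,0,0,0,-10],[0,0,0,0,0,-10],[0,0,0,0,0,-10],[0,0,0,0,0,-10],[0,0,0,0,0,-10],[0,0,0,0,0,-10],[0,0,0,0,0,-10]]
  ]
}}

```text
t: 44.58
tcp_pos: [0.6237, -0.0415, 0.1431]
tool_rot: [0.42, 0.908, 0.0, 0.001]
force: [-0.1, -0.3, 0.1]
finger_gap: 0.397
```

>>> {"fn": "play_rows", "kwargs": {
  "steps": [
    [[0,0,0,0,0,-10],[0,0,0,0,0,-10],[0,0,0,0,0,0],[0,0,0,0,0,0]]
  ]
}}

```text
t: 45.08
tcp_pos: [0.6235, -0.0415, 0.1425]
tool_rot: [0.26, 0.966, 0.0, 0.0]
force: [0.2, -0.6, 0.0]
finger_gap: 0.398
```

Run:
```python
from h import *
st();plan([.6231,-.0413,.102],60,1)
```

```text
t 45.08 tcp [ 0.6235 -0.0415  0.1425] yaw 59.9 q [-0.245  0.667  1.529  0.     0.945 -1.29 ] F [ 0.2 -0.6  0. ] T [-0.01  0.05  0.  ] gap 0.398
row x1: [0.0004, -0.0, 0.0405] rz -0.14
```

>>> {"fn": "play_rows", "kwargs": {
  "steps": [
    [[0,0,0.02,0,0,0],[0,0,0.0205,0,0,0],[0,0,0,0,0,0]]
  ]
}}

```text
t: 45.45
tcp_pos: [0.6221, -0.0412, 0.1001]
tool_rot: [0.26, 0.966, -0.0, -0.002]
force: [-0.5, -0.1, -0.1]
finger_gap: 0.399
```

>>> {"fn": "play_rows", "kwargs": {
  "steps": [
    [[0,0,0,0,0,0],[0,0,0,0,0,0],[0,0,0,0,0,0],[0,0,0.0002,0,0,10],[0,0,0.0002,0,0,10],[0,0,0.0002,0,0,10],[0,0,0.0002,0,0,10],[0,0,0.0002,0,0,10],[0,0,0.0002,0,0,10],[0,0,0.0002,0,0,10]]
  ],
  "fingers": 0.0
}}

```text
t: 46.7
tcp_pos: [0.6235, -0.0414, 0.1004]
tool_rot: [0.768, 0.64, 0.0, 0.0]
force: [-0.1, -0.0, -0.3]
finger_gap: 0.27
```

>>> {"fn": "play_rows", "kwargs": {
  "steps": [
    [[0,0,0.0003,0,0,10],[0,0,0.0003,0,0,10],[0,0,0.0003,0,0,10],[0,0,0.0003,0,0,10],[0,0,0.0003,0,0,10],[0,0,0.0002,0,0,10],[0,0,0.0002,0,0,10],[0,0,0.0002,0,0,10],[0,0,0,0,0,0],[0,0,0,0,0,0]]
  ]
}}

```text
t: 47.95
tcp_pos: [0.6235, -0.0412, 0.0993]
tool_rot: [1.0, 0.001, 0.0, -0.0]
force: [-2.1, 0.9, 5.0]
finger_gap: 0.266
```

Run:
```python
from h import *
st()
```

```text
t 47.95 tcp [ 0.6235 -0.0412  0.0993] yaw -89.9 q [-0.245  0.729  1.551  0.     0.861  1.324] F [-2.1  0.9  5. ] T [0.21 0.33 0.01] gap 0.266
```

>>> {"fn": "play_rows", "kwargs": {
  "steps": [
    [[0,0,0,0,0,0],[0,0,0,0,0,0],[0,0,-0.02,0,0,0],[0,0,-0.025,0,0,0],[0,0,-0.03,0,0,0],[0,0,0,0,0,0],[0,0,0,0,0,0]]
  ],
  "fingers": 0.4
}}

```text
t: 48.82
tcp_pos: [0.6228, -0.0414, 0.1721]
tool_rot: [1.0, -0.0, -0.001, -0.0]
force: [-0.0, -0.3, -0.9]
finger_gap: 0.4
```

Run:
```python
from h import *
st()
w=manip.snapshot('wrist');save(w,'w27');np.save('w27.npy',w['world_from_camera'])
line([.495,.098,.17],-197,20,start=([.623,-.0414,.175],-90))
```

```text
t 48.83 tcp [ 0.6228 -0.0414  0.1721] yaw -90.0 q [-0.245  0.627  1.51  -0.     1.006  1.326] F [-0.  -0.3 -0.9] T [-0.   -0.01 -0.  ] gap 0.4
[[-0.0064, -0.007, 0.0002, 0, 0, -9.85], [-0.0051, -0.008, 0.0002, 0, 0, -9.85], [-0.0037, -0.0087, 0.0002, 0, 0, -9.85], [-0.0021, -0.0092, 0.0002, 0, 0, -9.85], [-0.0005, -0.0094, 0.0002, 0, 0, -9.85], [0.0011, -0.0094, 0.0002, 0, 0, -9.85], [0.0027, -0.0091, 0.0002, 0, 0, -9.85], [0.0042, -0.0085, 0.0002, 0, 0, -9.85], [0.0056, -0.0076, 0.0002, 0, 0, -9.85], [0.0068, -0.0066, 0.0002, 0, 0, -9.85]]
[[0.0078, -0.0053, 0.0002, 0, 0, -9.85], [0.0086, -0.0039, 0.0002, 0, 0, -9.85], [0.0092, -0.0023, 0.0002, 0, 0, -9.85], [0.0094, -0.0007, 0.0002, 0, 0, -9.85], [0.0094, 0.0009, 0.0002, 0, 0, -9.85], [0.0091, 0.0025, 0.0002, 0, 0, -9.85], [0.0086, 0.004, 0.0002, 0, 0, -9.85], [0.0078, 0.0054, 0.0002, 0, 0, -9.85], [0.0067, 0.0067, 0.0002, 0, 0, -9.85], [0.0055, 0.0077, 0.0002, 0, 0, -9.85]]
```

View pics/w27.png

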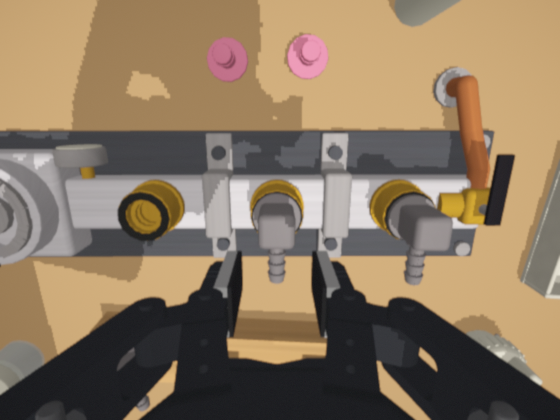

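>>> {"fn": "play_rows", "kwargs": {
  "steps": [
    [[-0.0064,-0.007,0,0,0,-9.85],[-0.005,-0.008,0,0,0,-9.85],[-0.0037,-0.0087,0,0,0,-9.85],[-0.002,-0.0092,0,0,0,-9.85],[-0.0005,-0.0094,0,0,0,-9.85],[0.001,-0.0094,0,0,0,-9.85],[0.0027,-0.009,0,0,0,-9.85],[0.0042,-0.0085,0,0,0,-9.85],[0.0056,-0.0076,0,0,0,-9.85],[0.0068,-0.0066,0,0,0,-9.85]]
  ],
  "fingers": 0.45
}}

```text
t: 50.12
tcp_pos: [0.5585, 0.0285, 0.1714]
tool_rot: [0.651, 0.759, -0.001, -0.001]
force: [0.3, -0.4, 0.1]
finger_gap: 0.449
```

>>> {"fn": "play_rows", "kwargs": {
  "steps": [
    [[0.0078,-0.0053,0,0,0,-9.85],[0.0086,-0.004,0,0,0,-9.85],[0.0092,-0.0023,0,0,0,-9.85],[0.0094,-0.0007,0,0,0,-9.85],[0.0094,0.001,0,0,0,-9.85],[0.009,0.0025,0,0,0,-9.85],[0.0086,0.004,0,0,0,-9.85],[0.0078,0.0054,0,0,0,-9.85],[0.0067,0.0067,0,0,0,-9.85],[0.0055,0.0077,0,0,0,-9.85]]
  ]
}}

```text
t: 51.38
tcp_pos: [0.4947, 0.0981, 0.1716]
tool_rot: [-0.151, 0.989, 0.0, -0.001]
force: [-0.2, 0.1, -0.9]
finger_gap: 0.451
```

>>> {"fn": "play_rows", "kwargs": {
  "steps": [
    [[0,0,0,0,0,0],[0,0,0,0,0,0]]
  ]
}}

```text
t: 51.62
tcp_pos: [0.4958, 0.0978, 0.1724]
tool_rot: [-0.147, 0.989, 0.0, -0.0]
force: [0.1, 0.9, 0.7]
finger_gap: 0.45
```

Run:
```python
from h import *
st()
w=manip.snapshot('wrist');save(w,'w28',(220,80,380,220),5);np.save('w28.npy',w['world_from_camera']);print(proj(w,[.4665,.0995,.072]))
```

```text
t 51.62 tcp [0.4958 0.0978 0.1724] yaw 106.9 q [-0.027  0.495  1.812 -0.     0.836 -1.892] F [0.1 0.9 0.7] T [ 0.01 -0.02  0.02] gap 0.45
[291.27834048 181.23423592]
```

View pics/w28.png

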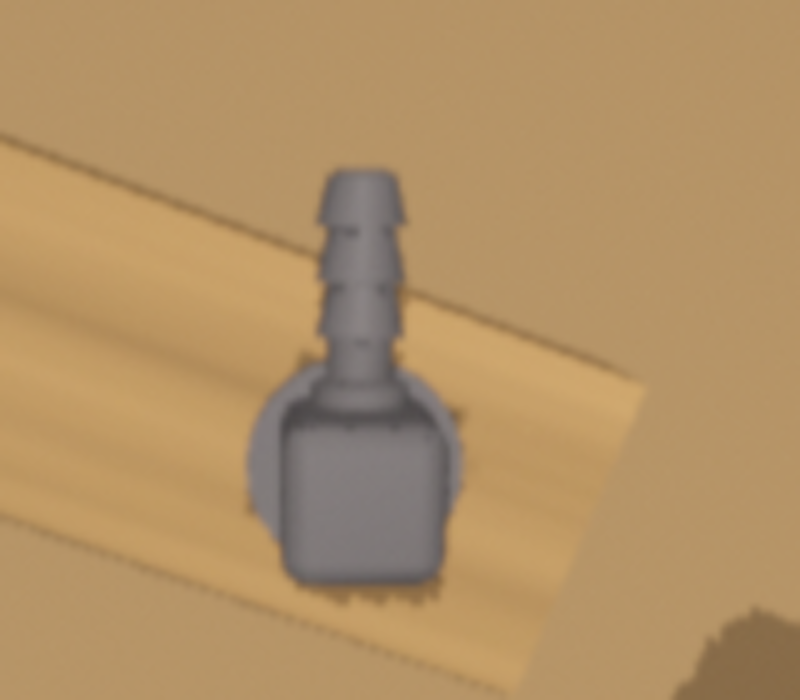

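Run:
```python
from m import *
W={'K':K,'world_from_camera':np.load('w28.npy')};f=lambda x,y:(220+x/5,80+y/5)
c=[onz(W,f(*p),.072) for p in ((284,425),(444,425),(441,580),(286,582))];m=np.mean(c,0);print(m)
t=onz(W,f(362,178),.052);d=t-m;print(np.degrees(np.arctan2(d[1],d[0]))%360,[np.degrees(np.arctan2(*(c[j]-c[i])[1::-1])).round(1)%360 for i,j in((3,0),(2,1),(0,1),(3,2))])
plan([m[0],m[1],.13],107,3)
```

```text
[0.46591831 0.10040436 0.072     ]
196.68391845252512 [np.float64(197.6), np.float64(197.4), np.float64(106.8), np.float64(107.6)]
row x3: [0.0093, 0.0038, 0.0142] rz -0.04
```

>>> {"fn": "play_rows", "kwargs": {
  "steps": [
    [[0.0093,0.0036,0.014,0,0,-0.1],[0.0093,0.0036,0.014,0,0,-0.1],[0.0093,0.0036,0.014,0,0,-0.1],[0,0,0,0,0,0],[0,0,0,0,0,0]]
  ]
}}

```text
t: 52.3
tcp_pos: [0.4669, 0.0999, 0.1312]
tool_rot: [-0.15, 0.989, -0.0, 0.001]
force: [0.3, 0.1, 0.3]
finger_gap: 0.45
```

Run:
```python
from h import *
st();plan([.4661,.1002,.068],107.2,1)
w=manip.snapshot('wrist');save(w,'w29',(180,160,380,340),4)
```

```text
t 52.3 tcp [0.4669 0.0999 0.1312] yaw 107.2 q [-0.024  0.542  1.911 -0.     0.687 -1.896] F [0.3 0.1 0.3] T [-0.02 -0.   -0.04] gap 0.45
row x1: [0.0007, 0.0006, 0.0632] rz 0.04
```

View pics/w29.png

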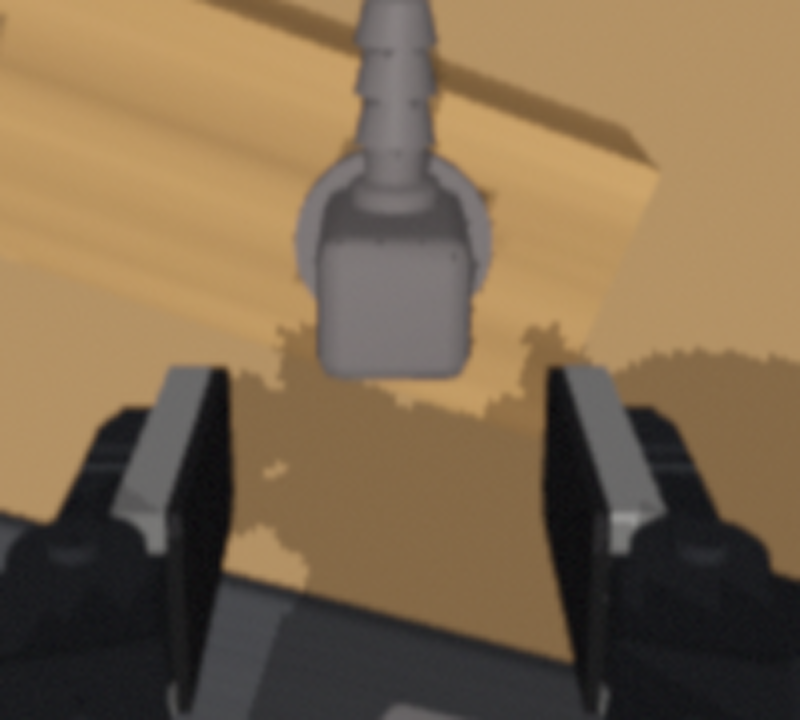

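>>> {"fn": "play_rows", "kwargs": {
  "steps": [
    [[0.0007,0.0006,0.025,0,0,0],[0,0,0.02,0,0,0],[0,0,0.018,0,0,0],[0,0,0,0,0,0],[0,0,0,0,0,0]]
  ]
}}

```text
t: 52.98
tcp_pos: [0.4658, 0.1004, 0.0686]
tool_rot: [-0.15, 0.989, -0.0, 0.001]
force: [0.1, 0.3, 0.8]
finger_gap: 0.45
```

>>> {"fn": "play_rows", "kwargs": {
  "steps": [
    [[0,0,0,0,0,0],[0,0,0,0,0,0],[0,0,0,0,0,0],[0,0,0,0,0,0]]
  ],
  "fingers": 0.0
}}

```text
t: 53.48
tcp_pos: [0.4658, 0.1004, 0.0689]
tool_rot: [-0.15, 0.989, -0.0, 0.001]
force: [-0.2, 0.8, 6.0]
finger_gap: 0.274
```

Run:
```python
from h import *
s=st()
w=manip.snapshot('wrist');save(w,'w30',(180,160,380,340),4)
line([.6232,.0587,.160],77.2,9,start=([s['tcp_pos'][0],s['tcp_pos'][1],.16],107.2))
```

```text
t 53.48 tcp [0.4658 0.1004 0.0689] yaw 107.3 q [-0.023  0.666  1.946 -0.     0.527 -1.895] F [-0.2  0.8  6. ] T [-0.    0.08  0.02] gap 0.274
[[-0.0153, -0.0096, 0.0, 0, 0, 8.58], [-0.0166, -0.0072, 0.0, 0, 0, 8.58], [-0.0175, -0.0046, 0.0, 0, 0, 8.58], [-0.018, -0.002, 0.0, 0, 0, 8.58], [-0.0181, 0.0007, 0.0, 0, 0, 8.58], [-0.0178, 0.0034, 0.0, 0, 0, 8.58], [-0.0171, 0.006, 0.0, 0, 0, 8.58], [-0.016, 0.0085, 0.0, 0, 0, 8.58], [-0.0145, 0.0108, 0.0, 0, 0, 8.58]]
```

View pics/w30.png

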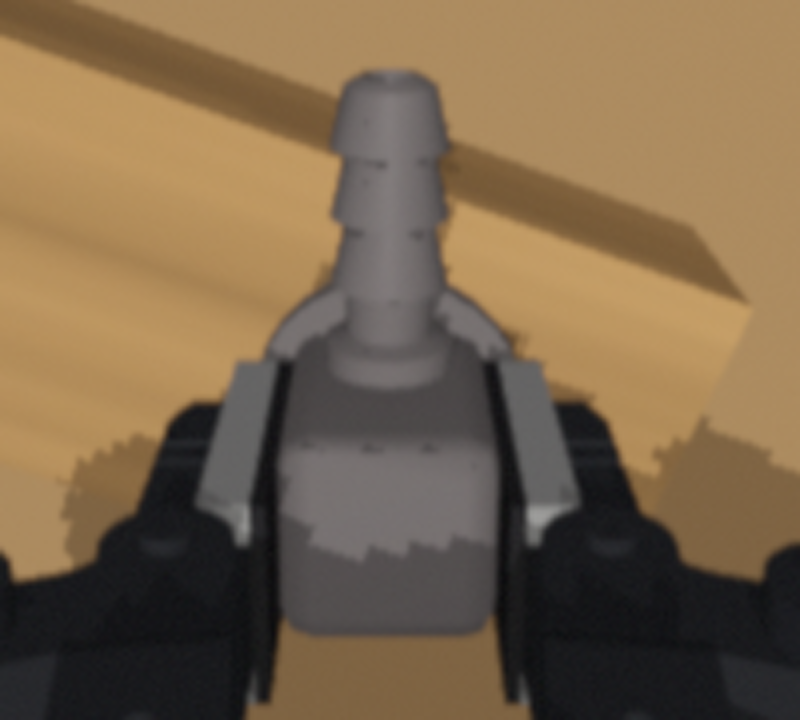

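>>> {"fn": "play_rows", "kwargs": {
  "steps": [
    [[0,0,-0.02,0,0,0],[0,0,-0.035,0,0,0],[0,0,-0.036,0,0,0]]
  ]
}}

```text
t: 53.9
tcp_pos: [0.4646, 0.1004, 0.1598]
tool_rot: [-0.15, 0.989, 0.0, -0.0]
force: [1.0, -0.1, 0.2]
finger_gap: 0.273
```

>>> {"fn": "play_rows", "kwargs": {
  "steps": [
    [[-0.0153,-0.0096,0,0,0,8.6],[-0.0166,-0.0072,0,0,0,8.6],[-0.0175,-0.0046,0,0,0,8.6],[-0.018,-0.002,0,0,0,8.6],[-0.018,0.0007,0,0,0,8.6],[-0.0178,0.0034,0,0,0,8.6],[-0.017,0.006,0,0,0,8.6],[-0.016,0.0085,0.01,0,0,8.6],[-0.0145,0.0108,0.01,0,0,8.6],[0,0,0.008,0,0,0]]
  ]
}}

```text
t: 55.15
tcp_pos: [0.6231, 0.0584, 0.1305]
tool_rot: [0.5, 0.866, 0.0, 0.0]
force: [-0.7, 0.2, -1.6]
finger_gap: 0.274
```

>>> {"fn": "play_rows", "kwargs": {
  "steps": [
    [[0,0,0,0,0,0],[0,0,0,0,0,0]]
  ]
}}

```text
t: 55.4
tcp_pos: [0.6214, 0.0591, 0.131]
tool_rot: [0.5, 0.866, -0.0, -0.0]
force: [-0.3, 0.8, -0.7]
finger_gap: 0.269
```

Run:
```python
from h import *
st();plan([.6232,.0587,.13],30,1)
w=manip.snapshot('wrist');save(w,'w31',(190,170,370,310),4)
```

```text
t 55.4 tcp [0.6214 0.0591 0.131 ] yaw 30.0 q [-0.084  0.683  1.536 -0.     0.923 -0.607] F [-0.3  0.8 -0.7] T [-0.03 -0.02 -0.08] gap 0.269
row x1: [-0.0012, 0.0014, 0.001] rz -0.03
```

View pics/w31.png

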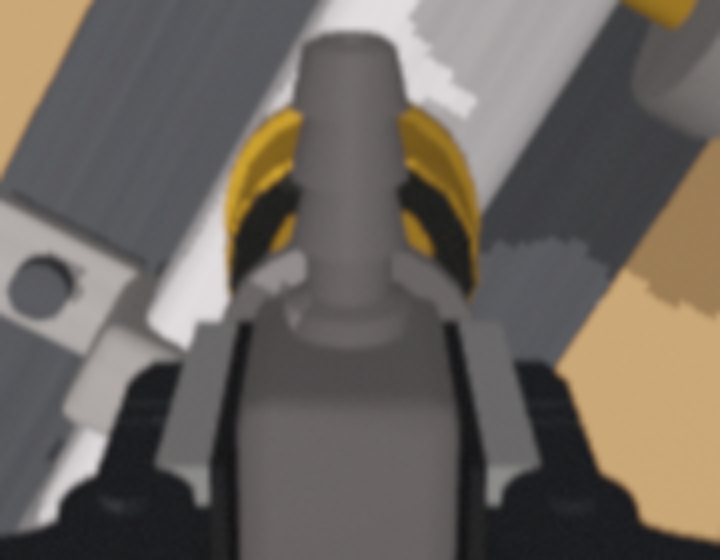

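>>> {"fn": "play_rows", "kwargs": {
  "steps": [
    [[-0.0008,0.0007,0.003,0,0,0],[0,0,0.005,0,0,0],[0,0,0.005,0,0,0],[0,0,0.005,0,0,0],[0,0,0.003,0,0,0],[0,0,0.002,0,0,0],[0,0,0.0015,0,0,0],[0,0,0,0,0,0]]
  ]
}}

```text
t: 56.45
tcp_pos: [0.6233, 0.0584, 0.1064]
tool_rot: [0.501, 0.866, 0.0, 0.0]
force: [0.3, 0.4, -0.0]
finger_gap: 0.267
```

Run:
```python
from h import *
st()
```

```text
t 56.45 tcp [0.6233 0.0584 0.1064] yaw 29.9 q [-0.085  0.72   1.544  0.     0.877 -0.606] F [ 0.3  0.4 -0. ] T [0.05 0.02 0.  ] gap 0.267
```

>>> {"fn": "play_rows", "kwargs": {
  "steps": [
    [[0,0,0.001,0,0,0],[0,0,0.0005,0,0,0],[0,0,0.0002,0,0,10],[0,0,0.0002,0,0,10],[0,0,0.0002,0,0,10],[0,0,0.0002,0,0,10],[0,0,0.0002,0,0,10],[0,0,0.0002,0,0,10],[0,0,0.0002,0,0,10]]
  ]
}}

```text
t: 57.58
tcp_pos: [0.6234, 0.0587, 0.1039]
tool_rot: [0.908, 0.419, 0.0, -0.0]
force: [-0.3, 1.0, 1.8]
finger_gap: 0.271
```

Run:
```python
from h import *
st()
```

```text
t 57.58 tcp [0.6234 0.0587 0.1039] yaw -40.4 q [-8.400e-02  7.240e-01  1.545e+00  1.000e-03  8.720e-01  6.210e-01] F [-0.3  1.   1.8] T [0.19 0.17 0.07] gap 0.271
```

>>> {"fn": "play_rows", "kwargs": {
  "steps": [
    [[0,0,0.0002,0,0,10],[0,0,0.0002,0,0,10],[0,0,0.0002,0,0,10],[0,0,0.0002,0,0,10],[0,0,0.0002,0,0,10],[0,0,0.0002,0,0,10],[0,0,0.0002,0,0,10],[0,0,0.0002,0,0,10],[0,0,0,0,0,0]]
  ]
}}

```text
t: 58.7
tcp_pos: [0.6233, 0.0586, 0.1021]
tool_rot: [0.966, -0.259, 0.0, -0.0]
force: [-1.0, 1.4, 1.7]
finger_gap: 0.272
```

Run:
```python
from h import *
st()
```

```text
t 58.7 tcp [0.6233 0.0586 0.1021] yaw -120.0 q [-0.085  0.726  1.546  0.     0.869  2.01 ] F [-1.   1.4  1.7] T [ 0.06  0.17 -0.08] gap 0.272
```

>>> {"fn": "play_rows", "kwargs": {
  "steps": [
    [[0,0,0,0,0,0],[0,0,0,0,0,0],[0,0,-0.015,0,0,0],[0,0,-0.025,0,0,0],[0,0,0,0,0,-10],[0,0,0,0,0,-10],[0,0,0,0,0,-10],[0,0,0,0,0,-10],[0,0,0,0,0,-10],[0,0,0,0,0,-10]]
  ],
  "fingers": 0.4
}}

```text
t: 59.95
tcp_pos: [0.6237, 0.0584, 0.1431]
tool_rot: [0.965, 0.261, 0.001, 0.0]
force: [-0.4, 0.1, -0.4]
finger_gap: 0.402
```

>>> {"fn": "play_rows", "kwargs": {
  "steps": [
    [[0,0,0,0,0,-10],[0,0,0,0,0,-10],[0,0,0,0,0,-10],[0,0,0,0,0,-10],[0,0,0,0,0,-10],[0,0,0,0,0,-10],[0,0,0,0,0,-10],[0,0,0,0,0,-10],[0,0,0,0,0,-10],[0,0,0,0,0,-10]]
  ]
}}

```text
t: 61.2
tcp_pos: [0.6237, 0.0584, 0.1431]
tool_rot: [0.421, 0.907, 0.0, 0.001]
force: [0.1, 0.2, -0.4]
finger_gap: 0.399
```

>>> {"fn": "play_rows", "kwargs": {
  "steps": [
    [[0,0,0,0,0,-10],[0,0,0,0,0,-10],[0,0,0,0,0,0],[0,0,0,0,0,0]]
  ]
}}

```text
t: 61.7
tcp_pos: [0.6235, 0.0584, 0.1425]
tool_rot: [0.261, 0.965, 0.0, 0.0]
force: [-0.4, 0.1, 0.5]
finger_gap: 0.399
```

Run:
```python
from h import *
st();plan([.6233,.0587,.102],60,1)
w=manip.snapshot('wrist');save(w,'w32',(160,130,400,330),3)
```

```text
t 61.7 tcp [0.6235 0.0584 0.1425] yaw 59.8 q [-0.085  0.669  1.525  0.     0.947 -1.128] F [-0.4  0.1  0.5] T [-0.02  0.01  0.  ] gap 0.399
row x1: [0.0004, 0.0001, 0.0405] rz -0.25
```

View pics/w32.png

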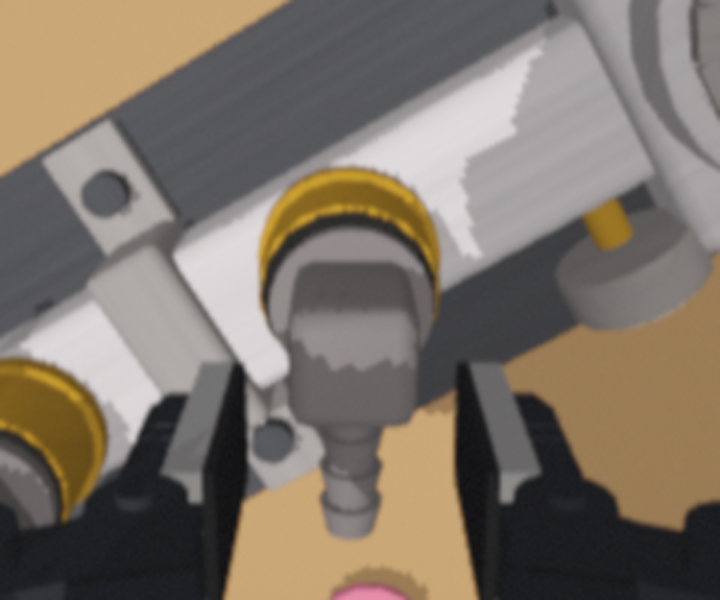

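>>> {"fn": "play_rows", "kwargs": {
  "steps": [
    [[0,0,0.02,0,0,-0.2],[0,0,0.0205,0,0,0],[0,0,0,0,0,0]]
  ]
}}

```text
t: 62.12
tcp_pos: [0.6221, 0.0585, 0.1]
tool_rot: [0.259, 0.966, -0.0, -0.002]
force: [-0.6, -0.3, -0.3]
finger_gap: 0.394
```

>>> {"fn": "play_rows", "kwargs": {
  "steps": [
    [[0,0,0,0,0,0],[0,0,0,0,0,0],[0,0,0,0,0,0],[0,0,0.0002,0,0,10],[0,0,0.0002,0,0,10],[0,0,0.0002,0,0,10],[0,0,0.0002,0,0,10],[0,0,0.0002,0,0,10],[0,0,0.0002,0,0,10],[0,0,0.0002,0,0,10]]
  ],
  "fingers": 0.0
}}

```text
t: 63.38
tcp_pos: [0.6233, 0.0585, 0.1004]
tool_rot: [0.767, 0.641, 0.0, 0.0]
force: [-0.6, -0.0, -0.9]
finger_gap: 0.271
```

>>> {"fn": "play_rows", "kwargs": {
  "steps": [
    [[0,0,0.0003,0,0,10],[0,0,0.0003,0,0,10],[0,0,0.0003,0,0,10],[0,0,0.0003,0,0,10],[0,0,0.0003,0,0,10],[0,0,0.0002,0,0,10],[0,0,0.0002,0,0,10],[0,0,0.0002,0,0,10],[0,0,0,0,0,0],[0,0,0,0,0,0]]
  ]
}}

```text
t: 64.62
tcp_pos: [0.6233, 0.0587, 0.0992]
tool_rot: [1.0, 0.002, 0.0, -0.0]
force: [-2.8, 1.0, 6.0]
finger_gap: 0.273
```

Run:
```python
from h import *
st()
```

```text
t 64.62 tcp [0.6233 0.0587 0.0992] yaw -89.8 q [-0.084  0.731  1.547  0.     0.863  1.482] F [-2.8  1.   6. ] T [ 0.19  0.46 -0.02] gap 0.273
```

>>> {"fn": "play_rows", "kwargs": {
  "steps": [
    [[0,0,0,0,0,0],[0,0,0,0,0,0],[0,0,-0.02,0,0,0],[0,0,-0.025,0,0,0],[0,0,-0.03,0,0,0],[0,0,0,0,0,0],[0,0,0,0,0,0]]
  ],
  "fingers": 0.4
}}

```text
t: 65.5
tcp_pos: [0.6228, 0.0584, 0.1721]
tool_rot: [1.0, 0.001, -0.001, -0.0]
force: [-0.6, 0.3, 0.3]
finger_gap: 0.401
```

Run:
```python
from h import *
st()
w=manip.snapshot('wrist');save(w,'w33');np.save('w33.npy',w['world_from_camera'])
b=manip.snapshot('top');save(b,'t33')
```

```text
t 65.5 tcp [0.6228 0.0584 0.1721] yaw -89.9 q [-0.085  0.629  1.506 -0.     1.008  1.484] F [-0.6  0.3  0.3] T [-0.08  0.02  0.01] gap 0.401
```

View pics/w33.png

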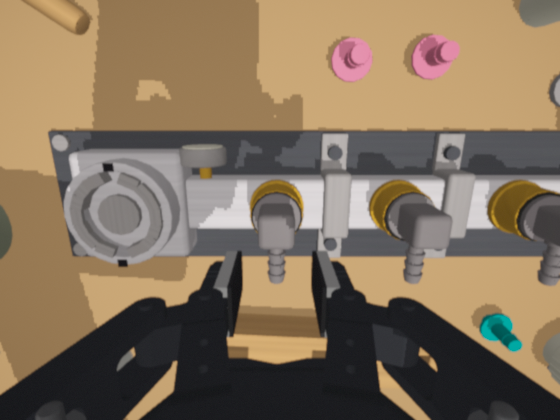

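View pics/t33.png

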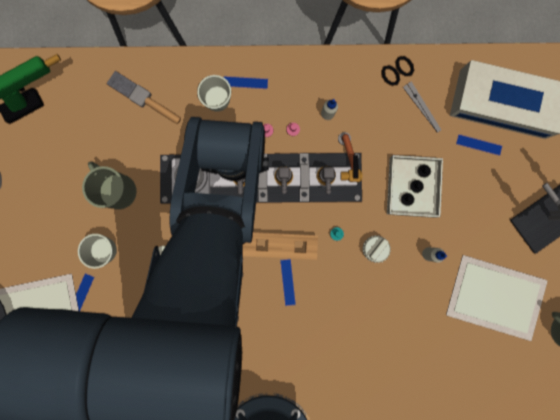

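Run:
```python
import cv2,numpy as np
a=cv2.imread('pics/w27.png')[170:290,230:470];b=cv2.imread('pics/w33.png')[170:290,230:470]
cv2.imwrite('pics/cmp.png',np.vstack([cv2.resize(x,None,fx=3.3,fy=2.5,interpolation=cv2.INTER_CUBIC) for x in(a,b)]))
```

```text
(no output)
```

View pics/cmp.png

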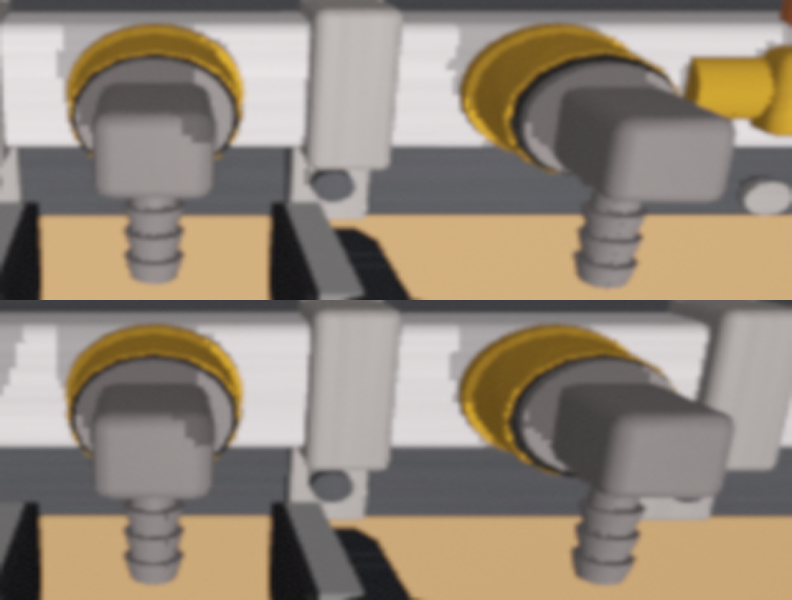

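Run:
```python
from m import *
L=lambda n:{'K':K,'world_from_camera':np.load(n+'.npy')}
f=lambda x,y:(230+x/3.3,170+y/2.5)
print('e1',tri([(L('w27'),f(153.5,153)),(L('w33'),f(670,155))]))
g=lambda x,y:(200+x/4,130+y/4)
print('e2',tri([(L('w21'),g(314,407)),(L('w27'),f(673,160))]))
# flange far edges: bottom? washer check
for n,p in(('w27',f(153.5,153)),('w33',f(153,155))):
    print(onz(L(n),p,.103))
    t=onz(L(n),f(153,280 if n=='w27' else 281),.081);print('tip',t)
print(onz(L('w27'),f(605,284),.081),onz(L('w33'),f(602,281),.081))
```

```text
e1 (array([ 0.62446224, -0.041494  ,  0.10229697]), np.float64(0.0001741333893165099))
e2 (array([ 0.6225613 , -0.14213872,  0.10215371]), np.float64(7.283888598714859e-05))
[ 0.62491443 -0.04149542  0.103     ]
tip [ 0.57617235 -0.04133121  0.081     ]
[0.62440858 0.0583534  0.103     ]
tip [0.57587702 0.05832493 0.081     ]
[ 0.57479875 -0.14364412  0.081     ] [ 0.57602405 -0.04318729  0.081     ]
```

Run:
```python
from h import *
line([.50,-.24,.20],-150,15,start=([.6232,.0585,.173],-90))
```

```text
[[-0.0082, 0.0199, -0.0018, 0, 0, -10.0], [-0.0115, 0.0182, -0.0018, 0, 0, -10.0], [-0.0145, 0.0159, -0.0018, 0, 0, -10.0], [-0.0171, 0.0131, -0.0018, 0, 0, -10.0], [-0.0191, 0.01, -0.0018, 0, 0, -10.0], [-0.0205, 0.0065, -0.0018, 0, 0, -10.0], [-0.0213, 0.0028, -0.0018, 0, 0, -10.0], [-0.0215, -0.0009, -0.0018, 0, 0, -10.0], [-0.021, -0.0046, -0.0018, 0, 0, -10.0], [-0.0199, -0.0082, -0.0018, 0, 0, -10.0]]
[[-0.0182, -0.0115, -0.0018, 0, 0, -10.0], [-0.0159, -0.0145, -0.0018, 0, 0, -10.0], [-0.0131, -0.0171, -0.0018, 0, 0, -10.0], [-0.01, -0.0191, -0.0018, 0, 0, -10.0], [-0.0065, -0.0205, -0.0018, 0, 0, -10.0]]
```

>>> {"fn": "play_rows", "kwargs": {
  "steps": [
    [[-0.008,0.02,-0.002,0,0,-10],[-0.0115,0.018,-0.002,0,0,-10],[-0.0145,0.016,-0.002,0,0,-10],[-0.017,0.013,-0.002,0,0,-10],[-0.019,0.01,-0.002,0,0,-10],[-0.0205,0.0065,-0.002,0,0,-10],[-0.0213,0.003,-0.002,0,0,-10],[-0.0215,-0.001,-0.002,0,0,-10],[-0.021,-0.0046,-0.002,0,0,-10],[-0.02,-0.008,-0.002,0,0,-10]]
  ]
}}

```text
t: 66.85
tcp_pos: [0.5413, -0.141, 0.1917]
tool_rot: [0.64, 0.768, -0.0, -0.001]
force: [0.4, -0.6, -0.3]
finger_gap: 0.398
```

>>> {"fn": "play_rows", "kwargs": {
  "steps": [
    [[-0.018,-0.0115,-0.002,0,0,-10],[-0.016,-0.0145,-0.002,0,0,-10],[-0.013,-0.017,-0.002,0,0,-10],[-0.01,-0.019,-0.002,0,0,-10],[-0.0065,-0.0205,-0.002,0,0,-10],[0,0,0,0,0,0],[0,0,0,0,0,0]]
  ]
}}

```text
t: 67.72
tcp_pos: [0.5012, -0.2391, 0.2022]
tool_rot: [0.259, 0.966, 0.001, -0.001]
force: [0.3, 0.7, -0.3]
finger_gap: 0.402
```

Run:
```python
from h import *
st()
w=manip.snapshot('wrist');save(w,'w34');np.save('w34.npy',w['world_from_camera'])
print([(np.round(r['point'],1).tolist(),round(r['score'],2)) for r in manip.pinpoint('filter_grip',w)])
a=manip.snapshot('top');save(a,'t34',(340,210,460,280),6)
print([(np.round(r['point'],1).tolist(),round(r['score'],2)) for r in manip.pinpoint('filter_grip',a)])
```

```text
t 67.72 tcp [ 0.5012 -0.2391  0.2022] yaw 59.9 q [-6.470e-01  5.060e-01  1.662e+00  1.000e-03  9.750e-01 -1.693e+00] F [ 0.3  0.7 -0.3] T [0.01 0.01 0.02] gap 0.402
[([226.9, 160.4], 0.67)]
[([377.0, 249.3], 0.47)]
```

View pics/w34.png

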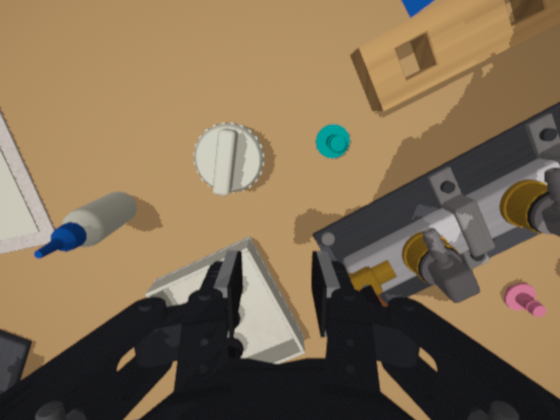

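View pics/t34.png

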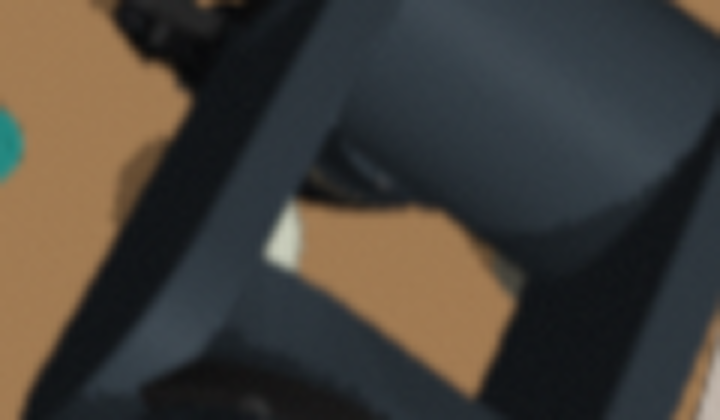

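Run:
```python
import cv2
im=cv2.imread('pics/w34.png')[110:205,180:280];cv2.imwrite('pics/w34c.png',cv2.resize(im,None,fx=6,fy=6,interpolation=cv2.INTER_CUBIC))
```

```text
(no output)
```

View pics/w34c.png

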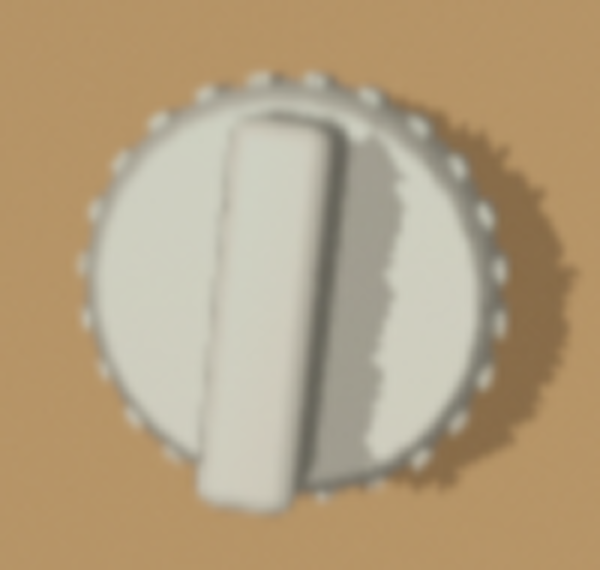

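Run:
```python
from m import *
W={'K':K,'world_from_camera':np.load('w34.npy')};f=lambda x,y:(180+x/6,110+y/6)
c=[onz(W,f(*p),.064) for p in ((235,122),(332,125),(293,508),(198,500))];print(np.mean(c,0))
a=(c[0]+c[1])/2;b=(c[2]+c[3])/2;d=b-a;print('bar ang',np.degrees(np.arctan2(d[1],d[0])),np.linalg.norm(d),np.linalg.norm(c[0]-c[1]))
print('sides',[np.degrees(np.arctan2(*(c[j]-c[i])[1::-1])) for i,j in((0,3),(1,2))])
m=onz(W,f(290,285),.038);print('body centre at z .038',m)
m=np.mean(c,0)
plan([m[0],m[1],.13],np.degrees(np.arctan2(d[1],d[0]))+90,5)
```

```text
[ 0.44969677 -0.25864382  0.064     ]
bar ang -38.45835116257179 0.05216988416616909 0.012783142005947837
sides [np.float64(-38.75413616086717), np.float64(-38.16648568174793)]
body centre at z .038 [ 0.44844476 -0.25814821  0.038     ]
row x5: [0.0065, -0.009, 0.0145] rz 1.71
```

>>> {"fn": "play_rows", "kwargs": {
  "steps": [
    [[0.0065,-0.009,0.0145,0,0,1.7],[0.0065,-0.009,0.0145,0,0,1.7],[0.0065,-0.009,0.0145,0,0,1.7],[0.0065,-0.009,0.0145,0,0,1.7],[0.0065,-0.009,0.0145,0,0,1.7],[0,0,0,0,0,0],[0,0,0,0,0,0]]
  ]
}}

```text
t: 68.8
tcp_pos: [0.4504, -0.2597, 0.1309]
tool_rot: [0.329, 0.944, -0.0, 0.001]
force: [0.1, -0.1, -0.2]
finger_gap: 0.399
```

Run:
```python
from h import *
st();plan([.4492,-.2585,.067],51.5,1)
w=manip.snapshot('wrist');save(w,'w35',(160,140,400,340),3);np.save('w35.npy',w['world_from_camera'])
```

```text
t 68.8 tcp [ 0.4504 -0.2597  0.1309] yaw 51.6 q [-0.738  0.58   1.807  0.     0.754 -1.639] F [ 0.1 -0.1 -0.2] T [-0.01 -0.03 -0.01] gap 0.399
row x1: [0.0017, 0.0002, 0.0639] rz 0.11
```

View pics/w35.png

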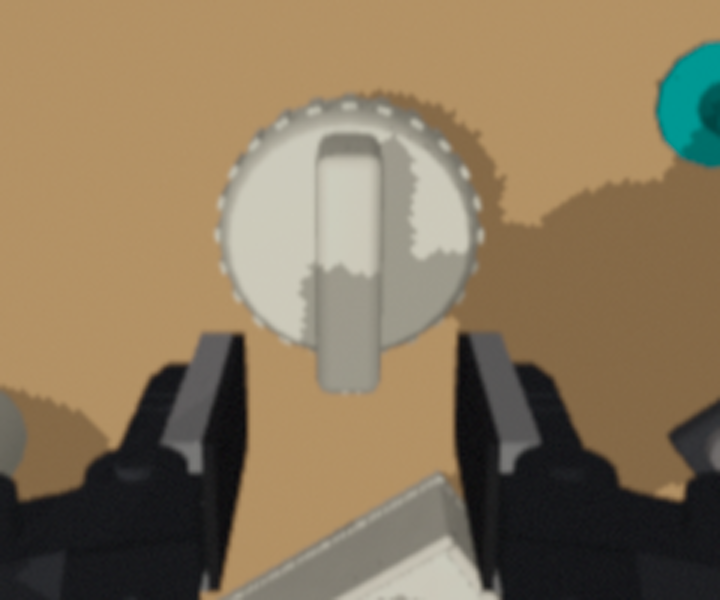

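>>> {"fn": "play_rows", "kwargs": {
  "steps": [
    [[0.0015,0,0.025,0,0,0],[0,0,0.02,0,0,0],[0,0,0.019,0,0,0],[0,0,0,0,0,0],[0,0,0,0,0,0]]
  ]
}}

```text
t: 69.47
tcp_pos: [0.4492, -0.259, 0.0672]
tool_rot: [0.329, 0.944, -0.0, 0.001]
force: [-0.0, -0.3, -0.5]
finger_gap: 0.4
```

>>> {"fn": "play_rows", "kwargs": {
  "steps": [
    [[0,0,0,0,0,0],[0,0,0,0,0,0],[0,0,0,0,0,0],[0,0,0,0,0,0]]
  ],
  "fingers": 0.0,
  "squeeze": 80
}}

```text
t: 69.97
tcp_pos: [0.449, -0.2592, 0.0676]
tool_rot: [0.329, 0.944, -0.0, 0.001]
force: [0.1, 2.5, 6.8]
finger_gap: 0.144
```

Run:
```python
from h import *
s=st()
w=manip.snapshot('wrist');save(w,'w36',(160,140,400,340),3);np.save('w36.npy',w['world_from_camera'])
```

```text
t 69.97 tcp [ 0.449  -0.2592  0.0676] yaw 51.6 q [-0.739  0.694  1.841  0.     0.604 -1.64 ] F [0.1 2.5 6.8] T [0.11 0.01 0.07] gap 0.144
```

View pics/w36.png

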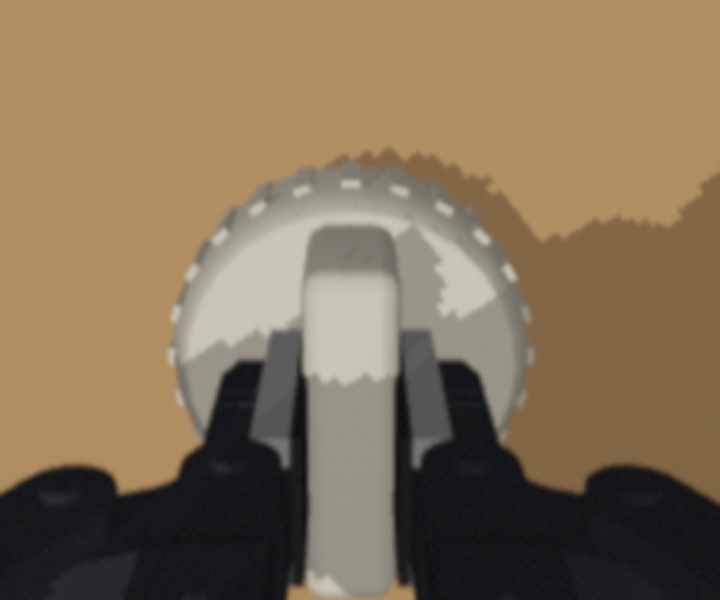

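Run:
```python
from m import *
W={'K':K,'world_from_camera':np.load('w36.npy')};s=manip.sense();M=yaw(s)[1]
for y in(274,594):
    print((M.T@(onz(W,(160+350/3,140+y/3),.064)-s['tcp_pos'])).round(4))
# travel
line([.623,.180,.19],-38.5,10,start=([.449,-.259,.19],51.6))
```

```text
[0.026  0.0001 0.0035]
[-0.0264  0.0001  0.0036]
[[0.0136, 0.0452, 0.0, 0, 0, -3.85], [0.0106, 0.046, 0.0, 0, 0, -3.85], [0.0075, 0.0466, 0.0, 0, 0, -3.85], [0.0043, 0.047, 0.0, 0, 0, -3.85], [0.0011, 0.0472, 0.0, 0, 0, -3.85], [-0.002, 0.0472, 0.0, 0, 0, -3.85], [-0.0052, 0.0469, 0.0, 0, 0, -3.85], [-0.0083, 0.0465, 0.0, 0, 0, -3.85], [-0.0114, 0.0458, 0.0, 0, 0, -3.85], [-0.0145, 0.0449, 0.0, 0, 0, -3.85]]
```

>>> {"fn": "play_rows", "kwargs": {
  "steps": [
    [[0,0,-0.025,0,0,0],[0,0,-0.04,0,0,0],[0,0,-0.057,0,0,0],[0,0,0,0,0,0]]
  ]
}}

```text
t: 70.53
tcp_pos: [0.4506, -0.2606, 0.1926]
tool_rot: [0.329, 0.944, -0.002, 0.005]
force: [0.4, -0.8, -1.6]
finger_gap: 0.143
```

>>> {"fn": "play_rows", "kwargs": {
  "steps": [
    [[0.0136,0.0452,0,0,0,-3.85],[0.0106,0.046,0,0,0,-3.85],[0.0075,0.0466,0,0,0,-3.85],[0.0043,0.047,0,0,0,-3.85],[0.001,0.0472,0,0,0,-3.85],[-0.002,0.0472,0,0,0,-3.85],[-0.0052,0.047,0,0,0,-3.85],[-0.0083,0.0465,0,0,0,-3.85],[-0.0114,0.0458,0,0,0,-3.85],[-0.0145,0.045,0,0,0,-3.85]]
  ]
}}

```text
t: 71.78
tcp_pos: [0.6218, 0.1816, 0.1866]
tool_rot: [-0.002, 1.0, -0.0, -0.002]
force: [0.2, 0.9, -1.7]
finger_gap: 0.146
```

>>> {"fn": "play_rows", "kwargs": {
  "steps": [
    [[0,0,0.02,0,0,0],[0,0,0,0,0,0],[0,0,0,0,0,0]]
  ]
}}

```text
t: 72.15
tcp_pos: [0.6219, 0.1798, 0.1678]
tool_rot: [-0.0, 1.0, -0.0, -0.001]
force: [0.0, -0.5, -0.6]
finger_gap: 0.143
```

Run:
```python
from h import *
s=st();plan([.623,.180,.152],90,1)
w=manip.snapshot('wrist');save(w,'w37');np.save('w37.npy',w['world_from_camera'])
print(proj(w,[.5853,.18,.066]),proj(w,[.6607,.18,.066]))
```

```text
t 72.15 tcp [0.6219 0.1798 0.1678] yaw 90.0 q [ 0.109  0.661  1.45  -0.     1.033 -1.462] F [ 0.  -0.5 -0.6] T [-0.   -0.01  0.02] gap 0.143
row x1: [-0.0011, 0.0002, 0.0158] rz 0.05
[277.2529015  168.06705095] [277.16760466 265.55285619]
```

View pics/w37.png

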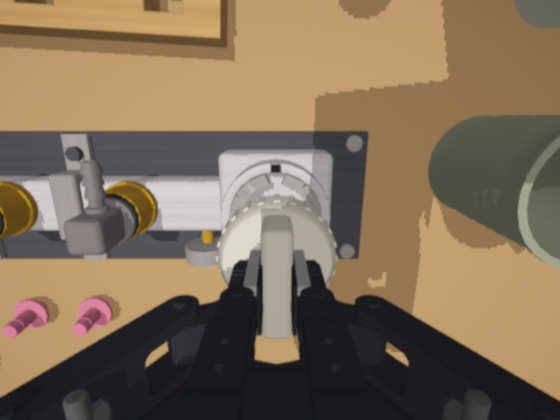

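Run:
```python
import cv2
im=cv2.imread('pics/w37.png')[140:240,205:355];cv2.imwrite('pics/w37c.png',cv2.resize(im,None,fx=5,fy=5,interpolation=cv2.INTER_CUBIC))
```

```text
(no output)
```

View pics/w37c.png

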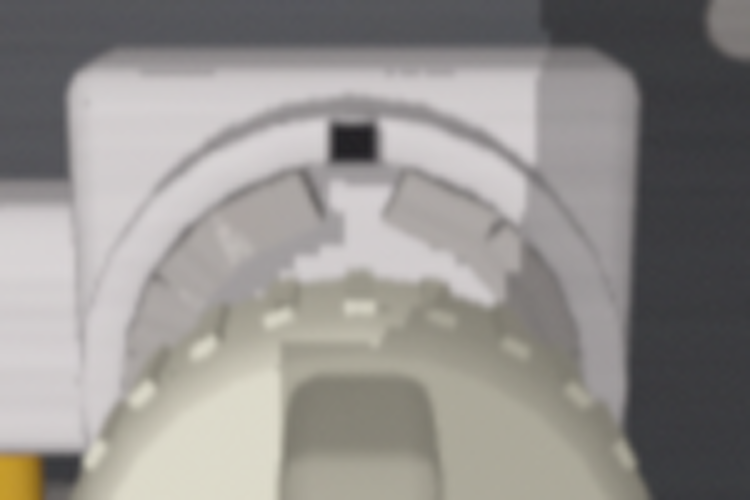

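>>> {"fn": "play_rows", "kwargs": {
  "steps": [
    [[-0.0011,-0.0005,0.015,0,0,0],[0,0,0.011,0,0,0],[0,0,0,0,0,0],[0,0,0,0,0,0]]
  ]
}}

```text
t: 72.7
tcp_pos: [0.6237, 0.1797, 0.1423]
tool_rot: [-0.001, 1.0, 0.0, -0.0]
force: [0.3, 0.3, -1.7]
finger_gap: 0.147
```

Run:
```python
from h import *
s=st();plan([.623,.1793,.14],90,1)
w=manip.snapshot('wrist');save(w,'w38',(205,130,355,250),5);np.save('w38.npy',w['world_from_camera'])
```

```text
t 72.7 tcp [0.6237 0.1797 0.1423] yaw 90.1 q [ 0.109  0.695  1.463  0.     0.984 -1.463] F [ 0.3  0.3 -1.7] T [-0.04 -0.03  0.03] gap 0.147
row x1: [0.0007, -0.0004, 0.0023] rz 0.08
```

View pics/w38.png

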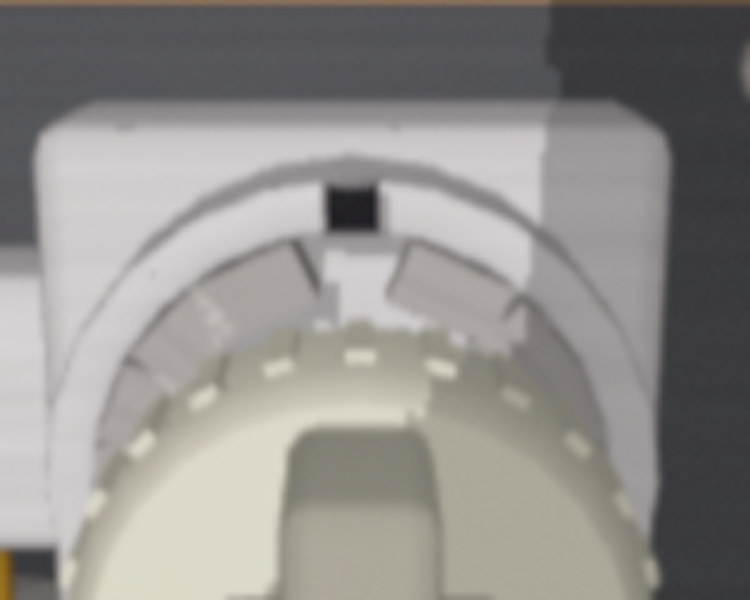

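>>> {"fn": "play_rows", "kwargs": {
  "steps": [
    [[0.0006,-0.0009,0.003,0,0,0],[0,0,0.003,0,0,0],[0,0,0.003,0,0,0],[0,0,0.003,0,0,0],[0,0,0,0,0,0]]
  ]
}}

```text
t: 73.38
tcp_pos: [0.6227, 0.1789, 0.13]
tool_rot: [-0.001, 1.0, -0.0, -0.0]
force: [-1.4, 0.2, -0.8]
finger_gap: 0.149
```

Run:
```python
from h import *
s=st()
```

```text
t 73.38 tcp [0.6227 0.1789 0.13  ] yaw 90.1 q [ 0.108  0.71   1.472  0.     0.96  -1.465] F [-1.4  0.2 -0.8] T [-0.02  0.04  0.01] gap 0.149
```

Entered the socket (foot 3.6 mm below the top, no vertical force). Push on against the spring.

>>> {"fn": "play_rows", "kwargs": {
  "steps": [
    [[0,0,0.003,0,0,0],[0,0,0.003,0,0,0],[0,0,0.003,0,0,0],[0,0,0,0,0,0]]
  ]
}}

```text
t: 73.88
tcp_pos: [0.6232, 0.1789, 0.122]
tool_rot: [-0.001, 1.0, 0.0, 0.0]
force: [-1.5, -0.6, 5.3]
finger_gap: 0.148
```

Run:
```python
from h import *
s=st()
```

```text
t 73.88 tcp [0.6232 0.1789 0.122 ] yaw 90.1 q [ 0.108  0.721  1.476  0.     0.944 -1.465] F [-1.5 -0.6  5.3] T [-0.04  0.27 -0.01] gap 0.148
```

>>> {"fn": "play_rows", "kwargs": {
  "steps": [
    [[0,0,0.002,0,0,0],[0,0,0.0015,0,0,0],[0,0,0.001,0,0,0],[0,0,0,0,0,0]]
  ]
}}

```text
t: 74.38
tcp_pos: [0.6233, 0.179, 0.1182]
tool_rot: [-0.001, 1.0, 0.0, 0.0]
force: [-2.8, -0.5, 9.0]
finger_gap: 0.144
```

Run:
```python
from h import *
s=st()
```

```text
t 74.38 tcp [0.6233 0.179  0.1182] yaw 90.1 q [ 0.108  0.726  1.478 -0.     0.936 -1.465] F [-2.8 -0.5  9. ] T [-0.06  0.45  0.03] gap 0.144
```

>>> {"fn": "play_rows", "kwargs": {
  "steps": [
    [[0,0,0.0007,0,0,0],[0,0,0,0,0,9],[0,0,0,0,0,9],[0,0,0,0,0,9],[0,0,0,0,0,9],[0,0,0,0,0,9]]
  ]
}}

```text
t: 75.12
tcp_pos: [0.6234, 0.179, 0.1178]
tool_rot: [0.384, 0.923, 0.0, 0.001]
force: [-2.4, 0.4, 8.5]
finger_gap: 0.141
```

Run:
```python
from h import *
s=st()
```

```text
t 75.12 tcp [0.6234 0.179  0.1178] yaw 44.8 q [ 0.108  0.727  1.478 -0.     0.935 -0.674] F [-2.4  0.4  8.5] T [-0.08  0.35  0.09] gap 0.141
```

>>> {"fn": "play_rows", "kwargs": {
  "steps": [
    [[0,0,0,0,0,9],[0,0,0,0,0,9],[0,0,0,0,0,9],[0,0,0,0,0,9],[0,0,0,0,0,9],[0,0,0,0,0,2],[0,0,0,0,0,0]]
  ]
}}

```text
t: 76.0
tcp_pos: [0.6235, 0.1789, 0.1178]
tool_rot: [0.719, 0.695, 0.001, 0.001]
force: [-2.8, -0.7, 9.0]
finger_gap: 0.145
```

Run:
```python
from h import *
s=st()
w=manip.snapshot('wrist');save(w,'w39',(130,100,430,340),2.6)
```

```text
t 76.0 tcp [0.6235 0.1789 0.1178] yaw -1.9 q [ 0.108  0.727  1.478 -0.     0.935  0.141] F [-2.8 -0.7  9. ] T [-0.13  0.41 -0.02] gap 0.145
```

View pics/w39.png

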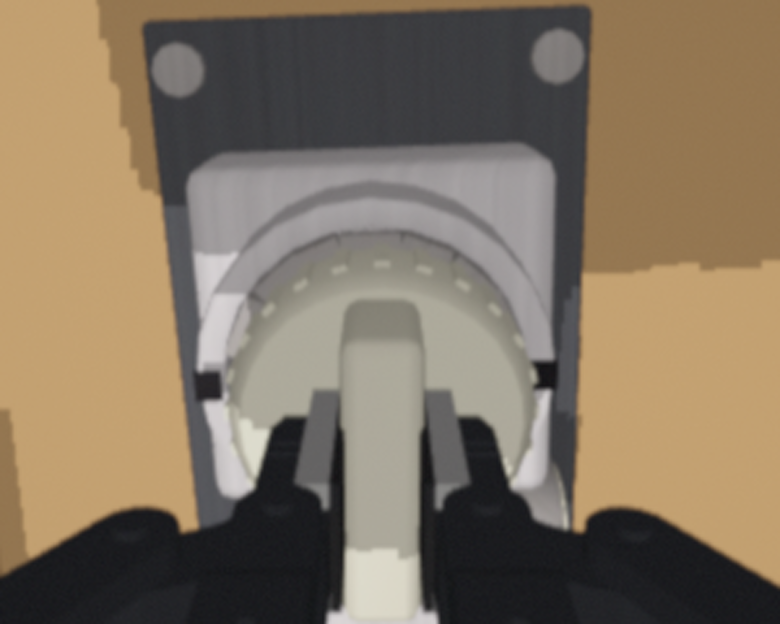

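>>> {"fn": "play_rows", "kwargs": {
  "steps": [
    [[0,0,0,0,0,2],[0,0,0,0,0,0],[0,0,-0.0015,0,0,0],[0,0,-0.0015,0,0,0],[0,0,-0.0015,0,0,0],[0,0,0,0,0,0],[0,0,0,0,0,0]]
  ]
}}

```text
t: 76.92
tcp_pos: [0.6234, 0.1789, 0.1216]
tool_rot: [0.731, 0.683, 0.0, 0.0]
force: [-1.1, -0.7, 6.2]
finger_gap: 0.141
```

Run:
```python
from h import *
s=st()
```

```text
t 76.92 tcp [0.6234 0.1789 0.1216] yaw -3.9 q [ 0.108  0.722  1.476 -0.     0.942  0.176] F [-1.1 -0.7  6.2] T [-0.02  0.27  0.09] gap 0.141
```

>>> {"fn": "play_rows", "kwargs": {
  "steps": [
    [[0,0,-0.0005,0,0,0],[0,0,0,0,0,0],[0,0,0,0,0,0]]
  ]
}}

```text
t: 77.3
tcp_pos: [0.6234, 0.1789, 0.1218]
tool_rot: [0.731, 0.683, 0.0, 0.0]
force: [-1.6, 0.6, 5.7]
finger_gap: 0.147
```

Run:
```python
from h import *
s=st()
```

```text
t 77.3 tcp [0.6234 0.1789 0.1218] yaw -3.9 q [ 0.108  0.722  1.476 -0.     0.943  0.176] F [-1.6  0.6  5.7] T [-0.11  0.24  0.04] gap 0.147
```

>>> {"fn": "play_rows", "kwargs": {
  "steps": [
    [[0,0,0,0,0,0],[0,0,0,0,0,0],[0,0,-0.02,0,0,0],[0,0,-0.03,0,0,0],[0,0,-0.04,0,0,0],[0,0,0,0,0,0],[0,0,0,0,0,0]]
  ],
  "fingers": 0.4
}}

```text
t: 78.18
tcp_pos: [0.6224, 0.1788, 0.2104]
tool_rot: [0.731, 0.683, -0.001, -0.0]
force: [-0.3, 0.4, -0.6]
finger_gap: 0.397
```

Run:
```python
from h import *
s=st()
w=manip.snapshot('wrist');save(w,'w40');np.save('w40.npy',w['world_from_camera'])
line([.53,.02,.28],-94,10,start=([.6234,.1789,.212],-3.9))
```

```text
t 78.17 tcp [0.6224 0.1788 0.2104] yaw -3.9 q [ 0.107  0.609  1.416 -0.     1.118  0.176] F [-0.3  0.4 -0.6] T [-0.04  0.04  0.01] gap 0.397
[[-0.0165, -0.0082, -0.0068, 0, 0, -9.4], [-0.0149, -0.0108, -0.0068, 0, 0, -9.4], [-0.013, -0.0131, -0.0068, 0, 0, -9.4], [-0.0106, -0.0151, -0.0068, 0, 0, -9.4], [-0.008, -0.0166, -0.0068, 0, 0, -9.4], [-0.0052, -0.0177, -0.0068, 0, 0, -9.4], [-0.0023, -0.0183, -0.0068, 0, 0, -9.4], [0.0008, -0.0184, -0.0068, 0, 0, -9.4], [0.0038, -0.018, -0.0068, 0, 0, -9.4], [0.0066, -0.0172, -0.0068, 0, 0, -9.4]]
```

View pics/w40.png

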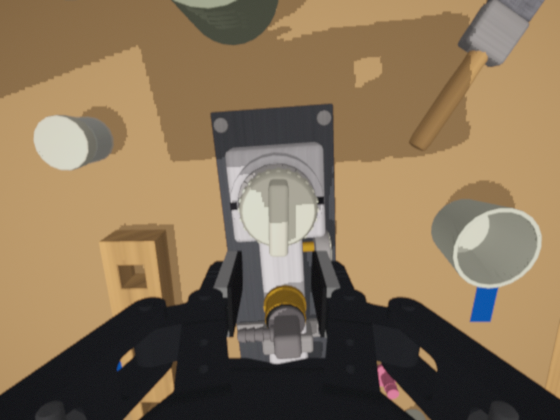

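>>> {"fn": "play_rows", "kwargs": {
  "steps": [
    [[-0.0165,-0.008,-0.007,0,0,-9.4],[-0.015,-0.011,-0.007,0,0,-9.4],[-0.013,-0.013,-0.007,0,0,-9.4],[-0.0106,-0.015,-0.007,0,0,-9.4],[-0.008,-0.0166,-0.007,0,0,-9.4],[-0.005,-0.0177,-0.007,0,0,-9.4],[-0.002,-0.018,-0.007,0,0,-9.4],[0.001,-0.018,-0.007,0,0,-9.4],[0.004,-0.018,-0.007,0,0,-9.4],[0.0066,-0.017,-0.007,0,0,-9.4]]
  ]
}}

```text
t: 79.47
tcp_pos: [0.5282, 0.0209, 0.2797]
tool_rot: [-0.003, 1.0, 0.0, -0.002]
force: [0.1, 0.8, -0.3]
finger_gap: 0.399
```

>>> {"fn": "play_rows", "kwargs": {
  "steps": [
    [[-0.04,0.02,0,0,0,0],[-0.04,0.02,0,0,0,0],[-0.04,0.02,0,0,0,0],[0,0,0,0,0,0],[0,0,0,0,0,0]]
  ]
}}

```text
t: 80.1
tcp_pos: [0.6479, 0.0814, 0.2793]
tool_rot: [-0.001, 1.0, -0.0, -0.002]
force: [1.4, -0.8, -0.1]
finger_gap: 0.401
```

Run:
```python
from h import *
s=st()
w=manip.snapshot('wrist');save(w,'w41');np.save('w41.npy',w['world_from_camera'])
a=manip.snapshot('scene');save(a,'s41',(110,140,450,300),2.3)
im=cv2.imread('pics/w40.png')[150:270,215:345];cv2.imwrite('pics/w40c.png',cv2.resize(im,None,fx=5,fy=5,interpolation=cv2.INTER_CUBIC))
```

```text
t 80.1 tcp [0.6479 0.0814 0.2793] yaw 90.1 q [-0.046  0.545  1.329 -0.     1.272 -1.618] F [ 1.4 -0.8 -0.1] T [0.02 0.02 0.  ] gap 0.401
```

View pics/w41.png

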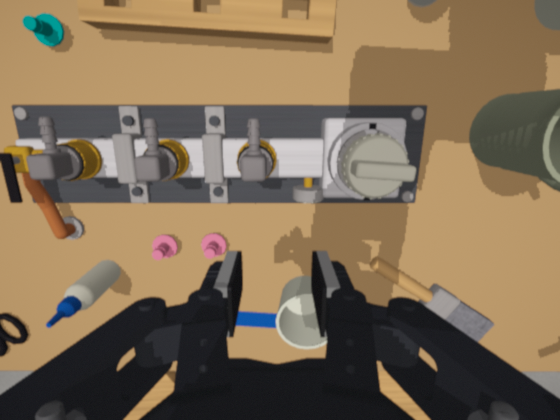

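View pics/w40c.png

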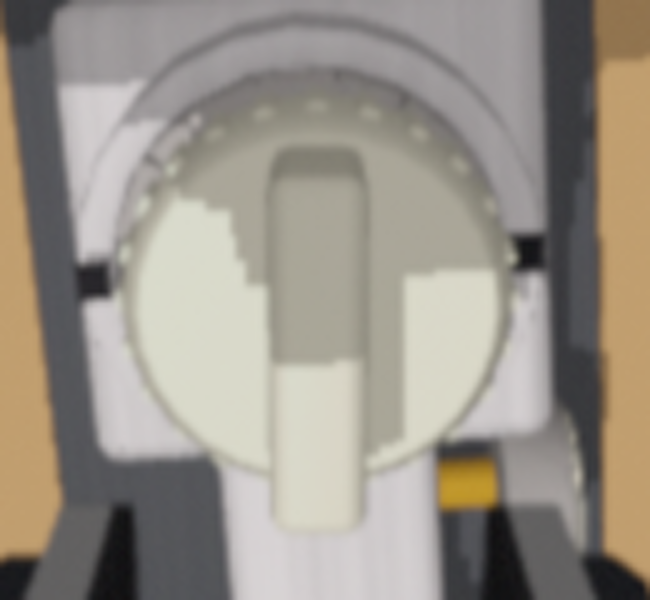

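View pics/s41.png

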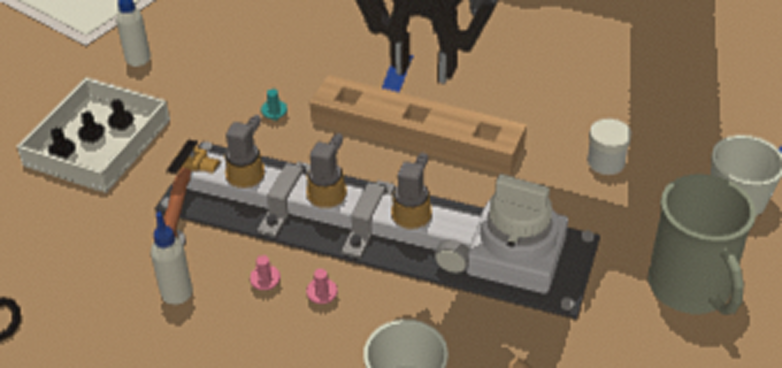

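Run:
```python
import cv2
im=cv2.imread('pics/w41.png')[105:215,315:435];cv2.imwrite('pics/w41c.png',cv2.resize(im,None,fx=5,fy=5,interpolation=cv2.INTER_CUBIC))
```

```text
(no output)
```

View pics/w41c.png

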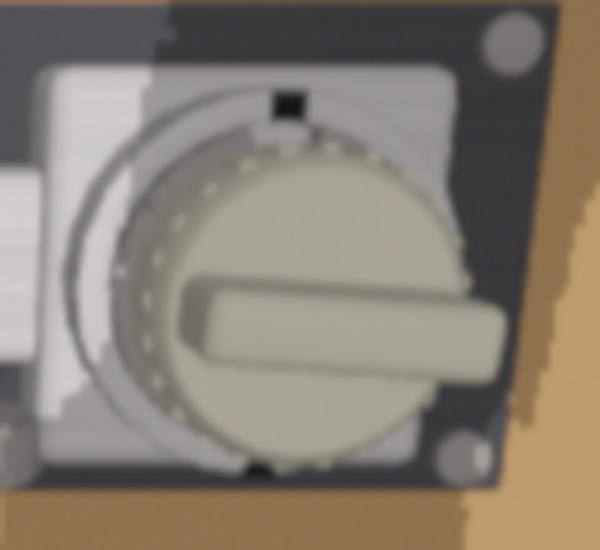

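Run:
```python
from m import *
L=lambda n:{'K':K,'world_from_camera':np.load(n+'.npy')}
g=lambda x,y:(215+x/5,150+y/5); f=lambda x,y:(315+x/5,105+y/5)
print(tri([(L('w40'),g(317,354)),(L('w41'),f(354,334))]))
A=tri([(L('w40'),g(317,178)),(L('w41'),f(498,344))]);B=tri([(L('w40'),g(317,530)),(L('w41'),f(210,325))]);print(A,B)
d=A[0]-B[0];print(np.degrees(np.arctan2(d[1],d[0])))
for n,p,q in(('w40',g(317,178),g(317,530)),('w41',f(498,344),f(210,325))):
    d=onz(L(n),p,.1185)-onz(L(n),q,.1185);print(n,np.degrees(np.arctan2(d[1],d[0])),np.linalg.norm(d))
```

```text
(array([0.62383825, 0.17922434, 0.11726877]), np.float64(8.873790940474151e-05))
(array([0.62550711, 0.20485992, 0.11823237]), np.float64(0.00014499244413961808)) (array([0.62201423, 0.15282645, 0.11890466]), np.float64(0.0001285005534210607))
86.15963712573085
w40 86.14474848386685 0.05239689450307766
w41 86.28434172463717 0.05192675043726511
```

Run:
```python
from h import *
st();print(manip.sign_off())
```

```text
t 80.2 tcp [0.6479 0.0811 0.2803] yaw 90.1 q [-0.046  0.544  1.329 -0.     1.272 -1.618] F [0.2 0.2 0.3] T [-0.02 -0.   -0.01] gap 0.395
the job is handed in; nothing more can be done
None
```

The air rail is ready and I handed the job in at about 80 s of the 210 s allowed, with the arm clear of everything.

- **Plugs:** All three elbows were in the rack, so every outlet got one. I put all three black dust plugs in the white tray first; the last picture shows them standing there.
- **Elbows:** Each was set on the thread at the recommended 60° start and screwed 300° clockwise with one regrip, until the gripper's jaws were square to the rail and the barb pointed straight at the robot. For outlets 1 and 2, I measured the elbow tops from two views at 102 mm above the table; home is 103 mm. I did not triangulate the elbow in outlet 0, but it looks the same as the others from the same view. Barb tips are straight within a degree or two.
- **Filter:** The cartridge went in with its bar square to the rail. I pushed it to about 37 mm above the head, at 9 N, and turned it about 94°. I then let it rise with the spring and released it. The top of its bar measures 117 to 119 mm; locked is 118.5 mm.
- **Small mismatch:** The filter bar rests about 4° past the rail line. That is within the 6° of play, so I left it.
- **Bystanders:** The tankard, jar, bottle and cup looked untouched in the last scene picture.

No check failed. The wrist torque reading was too noisy to confirm washer tightness directly, so that rests on the heights, the turn angles and a steady 5 N upward push at the end.

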